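# Put the parts of a dismantled laser set-up away by kind

## Robot

A 7-joint arm with a two-finger parallel gripper is mounted at the origin on a cart in front of the work surface, level with it; the furniture and walls round the work are solid. World frame = base frame: x ahead of the robot, y to its left, z up, the work surface at z = 0. Lengths are in m, angles in rad, forces in N, time in s.
With the tool pointing down it reaches from about 0.4 to 0.875 m from the base axis. Payload 6.5 kg.
Tool frame: the origin (TCP) lies midway between the tips of the shut fingers; the grasp point (between the pads) lies 19 mm behind it; y points along the fingers, z is the direction in which the jaws open and shut, and the axes are right-handed (so a half turn about y gives the same grasp; the last joint's range is limited). The gripper opens to 88 mm and grips with 3 to 60 N. Pads are 18 mm wide; open, the fingers measure 123 mm over their backs; the gripper's body (75 mm by 187 mm) begins 45 mm behind the grasp point.
Start: joints at [-1.272, 0.536, -0.004, 1.538, 0.003, 1.067, -0.071], TCP at [0.232, 0.607, 0.239] pointing down, gripper open.
Joint ranges: [-2.7, 2.7], [-0.37, 2.16], [-1.27, 1.26], [0.24, 2.4], [-1.31, 4.45], [0.19, 1.91], [-2.76, 2.76]. Speed limits (rad/s): [2.39, 2.39, 3.14, 3.14, 3.14, 3.14, 3.14].

## Interface

Orientations are given as a unit quaternion [w, x, y, z].
In Python, from cell import r gives the robot as it stands.
- The arm moves only by the tool drive_tool, never from a script. Its argument "motion" is a list of rows, each an object with "linear": the shift along the world's x, y, z in cm, a list of three; "delta_rot": the turn, a rotation vector about the world's x, y, z in rad, a list of three; "fingers": the opening, from 0 (shut) to 1 (fully open). A call has 1 to 20 rows; each row is the pose to reach, as a shift and turn from the pose commanded when the call began; what a row does not reach only later rows make up. A row lasts 1/12 s, in which the tool goes at most 41.7 mm and 7.16 degrees, less where a joint would pass 70% of its speed; a pose out of reach is approached as far as the arm can. A call with a gripper value outside its range is refused whole. The fingers move at their own pace and stop on an object; "grip_force" is the grip in N (left out, the last holds). Time passes only in rows, so rows that repeat a pose let the fingers close. It gives the time, the measured TCP pose, the force and the opening at its end, in the units of the state.
- r.observe(): the state, without advancing time (a new reading comes with each control period).
- r.camera(name): name is "scene" or "top" or "wrist"; returns a dict with "image" (420x560x3 uint8, blue, green, red), "fx", "fy", "cx", "cy" (pixels), "view" (4x4, takes a point from world to camera coordinates). Camera axes: x right, y down, z forward; pixel columns grow to the right and rows downward; lengths in m; the calibration is good to about 2 mm. A picture is of the moment at which its call begins. There is no depth.
- r.hand_in(): hands the job in, once; it reports no verdict.
Trained networks look in the newest picture that a camera, given by its name, has taken for a name from the list of things; names that differ only in an ending like _2 or _b are one class to them, and where a whole thing is asked for, a point or a joint stands for the part that bears it (a point fixed in the world has none). Each returns a list of dicts, best first, with "confidence" (0 to 1); they miss things now and then, are a little off and sometimes report something else, mostly with a low value. They report only what shows in the picture. A call takes as long as a camera call.
- r.recognise(camera, query): "point" ([x, y, z] in m, in world coordinates, good to about 4 mm: the middle of the surface that is visible of it).
- r.cut_out(camera, query): "pixels" (420x560 bool, what is visible of it).
- r.mark_of(camera, query): "point" ([x, y, z] in m, in world coordinates, good to about 4 mm: a listed point, or the origin of a listed thing).
The state is a dict: "time_s": time; "joint_pos": joint angles; "joint_vel": joint speeds; "effort": joint torques, N m; "position": TCP position; "ee_rot": TCP orientation; "force": force on the tool from outside, world axes, zero at the start; "torque": the same for the moment, N m; "width": finger opening in m.
Only numpy, scipy, OpenCV 4.12 (cv2) and the standard library are available. Lean on these libraries where they do the work, as an engineer would, in place of code of your own. Each camera call takes 0.05 s, during which the arm holds its last target.

## Task

Put the five loose optics and sample parts on the left of the bench away where each belongs: the large and the slim vial upright in the two empty wells of the vial rack, the long lens tube in the deep pocket and the short one in the shallow pocket of the lens tray, both standing as they do now, and the power sensor face up in the round recess of its case. Keep the vials upright all the while, and leave the vial and the lens tube that are already put away in their places.

Things in the scene. Friction and masses are not known exactly. Their poses are not given: they have to be found in the camera images.
- large_vial_center (a point): Loose large glass sample vial, upright: body 27 mm in diameter up to 47 mm, white cap (22 mm) to 57 mm in all. The point is its centre, 28.5 mm above its underside; z is its axis. About 40 g. (On the way from the loose parts, left, to the holders, right, stands fixed equipment up to 205 mm tall, and behind the loose parts a red instrument up to 335 mm tall.)
- slim_vial_center (a point): Loose slim glass sample vial, upright: body 22 mm in diameter up to 43 mm, black cap (18 mm) to 52 mm in all. The point is its centre, 26 mm above its underside; z is its axis. About 25 g.
- long_tube_center (a point): Loose long lens tube: a black threaded ring with a lens in it, 30 mm in diameter and 25 mm tall, standing on end. The point is its centre, 12.5 mm above its underside; z is its axis. 30 g.
- short_tube_center (a point): Loose short lens tube: like the long one, 30 mm in diameter but only 13 mm tall, standing on end. The point is its centre, 6.5 mm above its underside; z is its axis. 30 g.
- power_sensor_center (a point): Loose laser power sensor: a black disc 48 mm in diameter and 18 mm tall with a tan ring round a dark opening on its upper face; its side can be gripped up to 16 mm. The point is its centre, 9 mm above its underside; z is its axis. 140 g.
- vial_rack: White vial rack, fixed, 164 x 56 x 30 mm. Origin: centre of its underside; x along the row, away from the robot, y across, z up. Three round wells 44 mm in diameter at y = 0, x = -50, 0 and +50 mm: holes in a top plate whose upper face is 30 mm up, over a floor 4 mm up. The middle well holds a vial already, the outer two are empty.
- lens_tray: Grey lens tray, fixed, 172 x 54 mm, rim 19 mm up. Origin: centre of its underside; x along the row, away from the robot, y across, z up. Three pockets 46 x 46 mm at y = 0, foam floors stepped so that tubes' tops stand level 8.5 mm over the rim: x = -50 mm (near end) deep, floor 2.5 mm up, for the long tube; x = 0 taken, floor 7.5 mm up; x = +50 mm (far end) shallow, floor 14.5 mm up, for the short tube.
- sensor_case: Small flat metal case, fixed, with grey foam inside and its lid lying open behind it (+x). Origin: centre of the underside of its lower half, 94 x 82 x 20 mm; x points to hinge and lid, away from the robot, z up. In the foam, centred on the origin, a round recess 64 mm in diameter, floor 13 mm up (7 mm below the rim).
- stored_vial_center (a point): Large vial (27 x 57 mm, white cap) that already stands in the middle well of the rack and stays there. The point is its centre, z its axis.
- stored_tube_center (a point): Lens tube (30 mm in diameter, 20 mm tall) that already stands in the middle pocket of the lens tray and stays there. The point is its centre, z its axis.

How it is judged:
By the outcome, as a careful person would: the job done as asked, in the order asked, and still so for the second after the job is handed in, with the robot touching nothing.
It also fails if it takes over 147 s, if anything falls off the work surface, if the arm or the gripper's body presses on something with over 40 N, if the wrist force passes 120 N, or if a joint passes its speed limit or range.

## Working session

There is one attempt and no reset: what is moved stays moved. The work goes in short steps, Python scripts to look and compute and a tool call to move; the robot and the scene stay as the last step left them, time stands still between calls to the robot, and variables do not carry over. Pictures are saved under pics/ and viewed, and the job is handed in when it is done.

Besides the shell and the picture viewer there is one more tool, called after "Emit:" as a command line: name --argument value ..., lists and objects as JSON in quotes. drive_tool: Moves the arm, as the interface text tells. Its arguments: {"type":"object","properties":{"motion":{"type":"array"},"grip_force":{"type":"number"}},"required":["motion"]}

```bash
ls; mkdir -p pics
python3 - <<'E'
from cell import r
import cv2
s=r.observe();print({k:s[k] for k in('time_s','position','ee_rot','force','width')})
for c in('scene','top'):
    im=r.camera(c);cv2.imwrite(f'pics/{c}0.png',im['image'])
    print(c,im['fx'],im['view'])
    for n in['large_vial_center','slim_vial_center','long_tube_center','short_tube_center','power_sensor_center','vial_rack','lens_tray','sensor_case','stored_vial_center','stored_tube_center']:
        print(n,[( [round(float(v),4) for v in d['point']],round(d['confidence'],2)) for d in r.mark_of(c,n)][:3])
E
```

```text
pics
{'time_s': 0.0, 'position': array([0.23168619, 0.60664304, 0.23783765]), 'ee_rot': array([-0.69476797,  0.69599841, -0.12828493,  0.12816654]), 'force': array([ 1.49025969, -0.18247985, -0.36122153]), 'width': 0.08812912339882337}
scene 524.8426108851087 [[-0.54796013 -0.83633044  0.01706143  0.24382011]
 [-0.47297246  0.29293778 -0.83095397  0.29946664]
 [ 0.68995416 -0.46339924 -0.55607949  1.01554729]
 [ 0.          0.          0.          1.        ]]
large_vial_center [([0.5298, 0.4075, 0.0287], 0.53)]
slim_vial_center [([0.556, 0.3345, 0.0257], 0.62)]
long_tube_center [([0.511, 0.2402, 0.0115], 0.64)]
short_tube_center [([0.4749, 0.3225, 0.0068], 0.73), ([0.5291, 0.4082, 0.0264], 0.22)]
power_sensor_center [([0.4221, 0.2373, 0.0129], 0.55)]
vial_rack [([0.5437, -0.3451, 0.002], 0.61)]
lens_tray [([0.5931, -0.2585, -0.0015], 0.78)]
sensor_case []
stored_vial_center [([0.5462, -0.3447, 0.0312], 0.68)]
stored_tube_center [([0.5924, -0.2575, 0.0151], 0.49)]
top 461.6877839422027 [[-1.32308085e-02 -9.99909923e-01 -2.25658300e-03 -1.72763409e-02]
 [-9.84671987e-01  1.34216335e-02 -1.73899216e-01  5.36646644e-01]
 [ 1.73913839e-01 -7.88331597e-05 -9.84760870e-01  1.48567469e+00]
 [ 0.00000000e+00  0.00000000e+00  0.00000000e+00  1.00000000e+00]]
large_vial_center [([0.5247, 0.4097, 0.0298], 0.61), ([0.5457, -0.344, 0.0335], 0.45)]
slim_vial_center [([0.5631, 0.3343, 0.0233], 0.46)]
long_tube_center [([0.5131, 0.2432, 0.0137], 0.43)]
short_tube_center [([0.4735, 0.3248, 0.0075], 0.4), ([0.5438, -0.3453, 0.0317], 0.16)]
power_sensor_center [([0.4215, 0.2359, 0.011], 0.72)]
vial_rack [([0.5443, -0.3483, -0.0032], 0.79)]
lens_tray [([0.5914, -0.2544, 0.0021], 0.89)]
sensor_case [([0.491, -0.4471, -0.0003], 0.59)]
stored_vial_center [([0.5431, -0.3429, 0.0297], 0.46), ([0.5941, -0.2553, 0.0147], 0.43)]
stored_tube_center [([0.593, -0.2555, 0.016], 0.44)]
```

View pics/scene0.png

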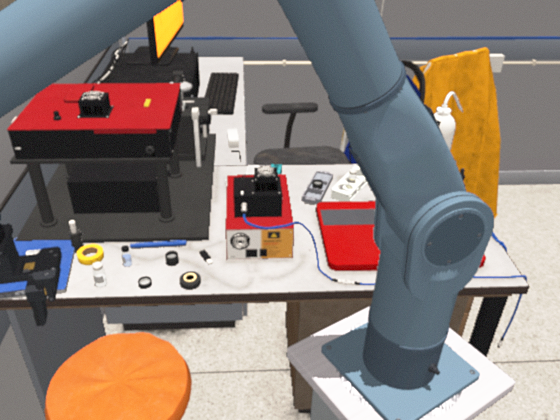

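View pics/top0.png

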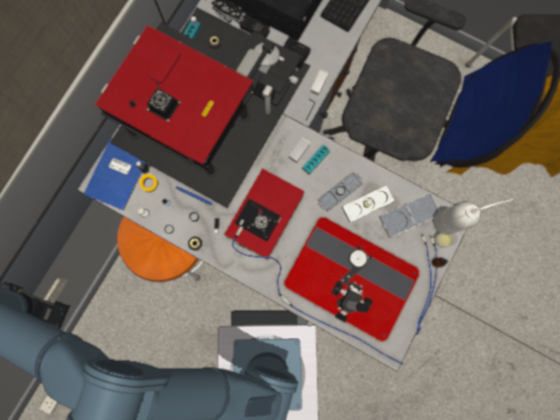

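```bash
cat > h.py <<'E'
from cell import r
import cv2, numpy as np
def cam(c):
    d=r.camera(c); d['view']=np.array(d['view']); return d
def proj(d,p):
    q=d['view']@np.append(p,1); return np.array([d['fx']*q[0]/q[2]+d['cx'],d['fy']*q[1]/q[2]+d['cy']])
def back(d,uv,z):
    uv=np.atleast_2d(uv).astype(float)
    R=d['view'][:3,:3];t=d['view'][:3,3];o=-R.T@t
    ray=np.c_[(uv[:,0]-d['cx'])/d['fx'],(uv[:,1]-d['cy'])/d['fy'],np.ones(len(uv))]@R
    return o+ray*((z-o[2])/ray[:,2])[:,None]
E
python3 - <<'E'
from h import *
d=cam('top');im=d['image']
cv2.imwrite('pics/topL.png',cv2.resize(im[130:270,75:265],None,fx=4,fy=4,interpolation=cv2.INTER_CUBIC))
cv2.imwrite('pics/topR.png',cv2.resize(im[130:280,280:470],None,fx=4,fy=4,interpolation=cv2.INTER_CUBIC))
for n,z in(('vial_rack',.03),('lens_tray',.019),('sensor_case',.02)):
    for o in r.cut_out('top',n)[:2]:
        m=np.asarray(o['pixels']).astype(np.uint8)
        ys,xs=np.nonzero(m); P=back(d,np.c_[xs,ys],z)[:,:2]
        print(n,o['confidence'],cv2.minAreaRect((P*1000).astype(np.float32)), [xs.min(),xs.max(),ys.min(),ys.max()])
E
```

```text
vial_rack 0.79 ((543.5534057617188, -345.9460754394531), (59.7376594543457, 170.048828125), 24.496427536010742) [np.int64(343), np.int64(392), np.int64(186), np.int64(220)]
vial_rack 0.21 ((589.035400390625, -256.0124816894531), (53.63360595703125, 169.816162109375), 38.33732604980469) [np.int64(319), np.int64(361), np.int64(173), np.int64(210)]
lens_tray 0.7 ((591.4448852539062, -257.8555908203125), (56.6329460144043, 170.65403747558594), 38.0171012878418) [np.int64(319), np.int64(361), np.int64(172), np.int64(210)]
lens_tray 0.28 ((559.525634765625, 335.0787048339844), (27.16478157043457, 16.571855545043945), 44.867332458496094) [np.int64(163), np.int64(170), np.int64(200), np.int64(206)]
sensor_case 0.63 ((506.5367431640625, -487.319580078125), (86.48821258544922, 202.05224609375), 23.776050567626953) [np.int64(379), np.int64(439), np.int64(192), np.int64(237)]
```

View pics/topL.png

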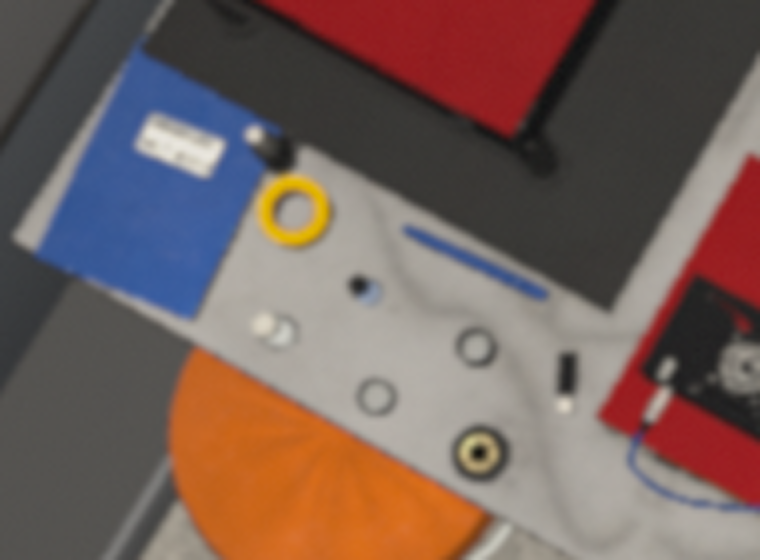

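View pics/topR.png

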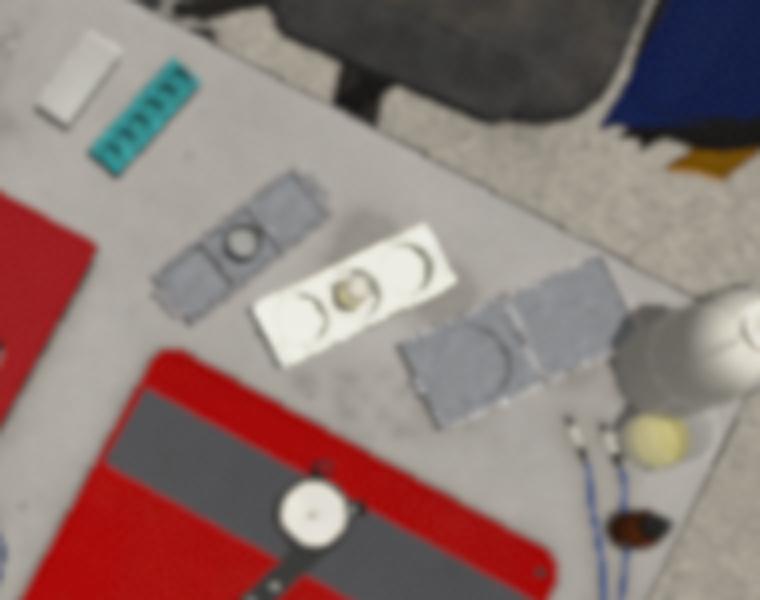

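Run:
```python
from h import *
from scipy.spatial.transform import Rotation as R
s=r.observe();q=s['ee_rot'];M=R.from_quat([q[1],q[2],q[3],q[0]]).as_matrix();print(M.round(3))
d=cam('top')
def b(u,v,z,off=(75,130)):return back(d,[[off[0]+u/4,off[1]+v/4]],z)[0].round(3)
print('red corner',b(515,138,.335),b(250,0,.335),'leg',b(540,155,.33),'boardcorner',b(610,310,0),b(300,140,0))
print('tape',b(293,210,.01),'bottle stuff',b(270,150,0.03))
print('fixed box corners',b(600,415,.1),b(750,155,.1), b(690,280,.2))
for n,u,v,z in(('bottle',680,350,.1),('bottle2',740,330,.18),('jar',657,440,.03),('stand',315,512,.1),('redcorner',170,355,.05),('redcorner2',550,570,.05)):print(n,b(u,v,z,(280,130)))
print('objs large base',b(281,332,.024),'slim',b(370,292,.02),'long',b(476,347,.025),'short',b(376,397,.013),'sens',b(480,453,.018))
O=(280,130)
print('recess',b(462,360,.02,O),'well',b(309,318,.03,O),b(409,268,.03,O),'stored tube',b(242,241,.0275,O))
w=cam('wrist');cv2.imwrite('pics/w0.png',w['image']);print(w['view'].round(3),w['fx'])
```

```text
[[ 0.934  0.     0.357]
 [-0.357  0.     0.934]
 [ 0.    -1.     0.   ]]
red corner [0.604 0.161 0.335] [0.705 0.346 0.335] leg [0.593 0.144 0.33 ] boardcorner [0.543 0.129 0.   ] [0.697 0.399 0.   ]
tape [0.632 0.4   0.01 ] bottle stuff [0.68  0.416 0.03 ]
fixed box corners [0.441 0.126 0.1  ] [0.652 0.005 0.1  ] [0.53  0.049 0.2  ]
bottle [ 0.483 -0.591  0.1  ]
bottle2 [ 0.486 -0.606  0.18 ]
jar [ 0.419 -0.593  0.03 ]
stand [ 0.359 -0.294  0.1  ]
redcorner [ 0.492 -0.19   0.05 ]
redcorner2 [ 0.313 -0.491  0.05 ]
objs large base [0.524 0.403 0.024] slim [0.558 0.33  0.02 ] long [0.508 0.238 0.025] short [0.469 0.324 0.013] sens [0.42  0.235 0.018]
recess [ 0.489 -0.438  0.02 ] well [ 0.525 -0.309  0.03 ] [ 0.566 -0.395  0.03 ] stored tube [ 0.592 -0.256  0.028]
[[ 0.357  0.934 -0.    -0.649]
 [ 0.894 -0.342  0.289 -0.039]
 [ 0.269 -0.103 -0.957  0.391]
 [ 0.     0.     0.     1.   ]] 377.4936925998314
```

View pics/w0.png

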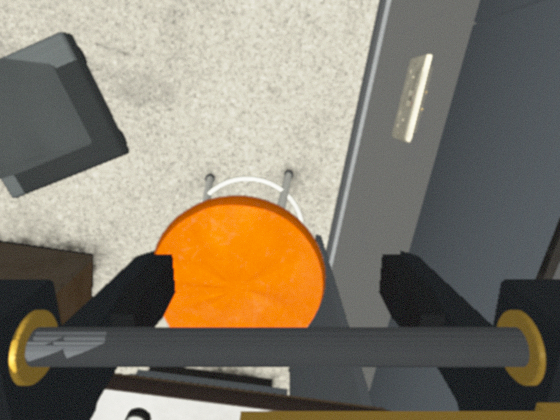

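Emit:
drive_tool --motion '[{"linear": [4, -5, 0.6], "fingers": 1}, {"linear": [23.8, -29.7, 3], "fingers": 1}, {"linear": [23.8, -29.7, 3], "fingers": 1}, {"linear": [23.8, -29.7, 3], "fingers": 1}, {"linear": [23.8, -29.7, 3], "fingers": 1}, {"linear": [23.8, -29.7, 3], "fingers": 1}, {"linear": [23.8, -29.7, 3], "fingers": 1}, {"linear": [23.8, -29.7, 3], "fingers": 1}, {"linear": [23.8, -29.7, 3], "fingers": 1}, {"linear": [23.8, -29.7, 3], "fingers": 1}, {"linear": [23.8, -29.7, 3], "fingers": 1}, {"linear": [23.8, -29.7, 3], "fingers": 1}, {"linear": [23.8, -29.7, 3], "fingers": 1}, {"linear": [23.8, -29.7, 3], "fingers": 1}]'

```text
schema error: expected keys linear, delta_rot, fingers
```

```bash
cat > look.py <<'E'
from h import *
import sys
def look(cams,names,tag):
    out={}
    for c in cams:
        d=cam(c);cv2.imwrite(f'pics/{c}_{tag}.png',d['image'])
        for n in names:
            for o in r.mark_of(c,n)[:2]:
                print(c,n,np.round(o['point'],4),round(o['confidence'],2),proj(d,o['point']).round(0))
    s=r.observe();print(s['time_s'],np.round(s['position'],4),np.round(s['force'],2),round(s['width'],4))
if __name__=='__main__':
    look(sys.argv[2].split(','),sys.argv[3].split(','),sys.argv[1])
E
python3 look.py 1 wrist,scene large_vial_center,slim_vial_center,long_tube_center,short_tube_center,power_sensor_center
```

```text
scene large_vial_center [0.5292 0.4049 0.03  ] 0.62 [100. 273.]
scene slim_vial_center [0.5594 0.3319 0.0267] 0.52 [127. 256.]
scene slim_vial_center [0.5125 0.2427 0.0117] 0.5 [171. 259.]
scene long_tube_center [0.5133 0.2429 0.0096] 0.66 [171. 259.]
scene long_tube_center [ 5.953e-01 -2.561e-01 -5.000e-04] 0.35 [316. 190.]
scene short_tube_center [0.4739 0.324  0.0062] 0.7 [145. 282.]
scene short_tube_center [0.5119 0.2401 0.0101] 0.61 [172. 259.]
scene power_sensor_center [0.4206 0.2373 0.0125] 0.53 [190. 279.]
2.0 [0.2319 0.6072 0.2387] [-0.72 -0.62 -0.39] 0.088
```

View pics/wrist_1.png

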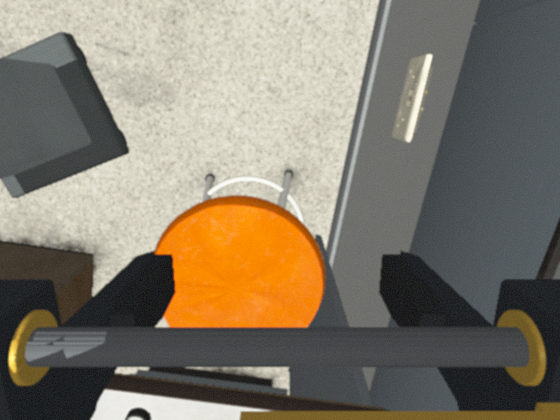

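View pics/scene_1.png

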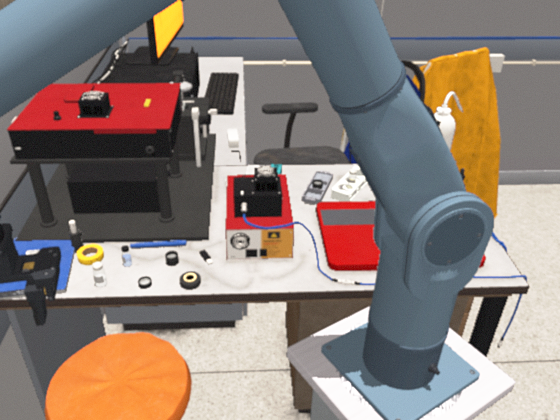

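Emit:
drive_tool --motion '[{"linear": [4, -5, 0.6], "delta_rot": [0, 0, 0], "fingers": 1}, {"linear": [23.8, -29.7, 3], "delta_rot": [0, 0, 0], "fingers": 1}, {"linear": [23.8, -29.7, 3], "delta_rot": [0, 0, 0], "fingers": 1}, {"linear": [23.8, -29.7, 3], "delta_rot": [0, 0, 0], "fingers": 1}, {"linear": [23.8, -29.7, 3], "delta_rot": [0, 0, 0], "fingers": 1}, {"linear": [23.8, -29.7, 3], "delta_rot": [0, 0, 0], "fingers": 1}, {"linear": [23.8, -29.7, 3], "delta_rot": [0, 0, 0], "fingers": 1}, {"linear": [23.8, -29.7, 3], "delta_rot": [0, 0, 0], "fingers": 1}, {"linear": [23.8, -29.7, 3], "delta_rot": [0, 0, 0], "fingers": 1}, {"linear": [23.8, -29.7, 3], "delta_rot": [0, 0, 0], "fingers": 1}, {"linear": [23.8, -29.7, 3], "delta_rot": [0, 0, 0], "fingers": 1}, {"linear": [23.8, -29.7, 3], "delta_rot": [0, 0, 0], "fingers": 1}, {"linear": [23.8, -29.7, 3], "delta_rot": [0, 0, 0], "fingers": 1}, {"linear": [23.8, -29.7, 3], "delta_rot": [0, 0, 0], "fingers": 1}, {"linear": [23.8, -29.7, 3], "delta_rot": [0, 0, 0], "fingers": 1}]'

```text
time_s: 3.25
position: [0.4687, 0.3118, 0.2685]
ee_rot: [0.696, -0.696, 0.127, -0.127]
force: [0.7, 0.1, 0.8]
width: 0.0881
```

```bash
python3 look.py 2 wrist large_vial_center,slim_vial_center,long_tube_center,short_tube_center,power_sensor_center
```

```text
wrist large_vial_center [0.5226 0.4115 0.0273] 0.82 [384. 181.]
wrist long_tube_center [0.5126 0.241  0.0111] 0.64 [233. 221.]
wrist short_tube_center [0.4721 0.3273 0.0016] 0.89 [292. 160.]
wrist power_sensor_center [0.4188 0.2375 0.0091] 0.85 [196. 145.]
3.55 [0.4698 0.3104 0.2687] [-0.38  0.08  0.36] 0.0883
```

View pics/wrist_2.png

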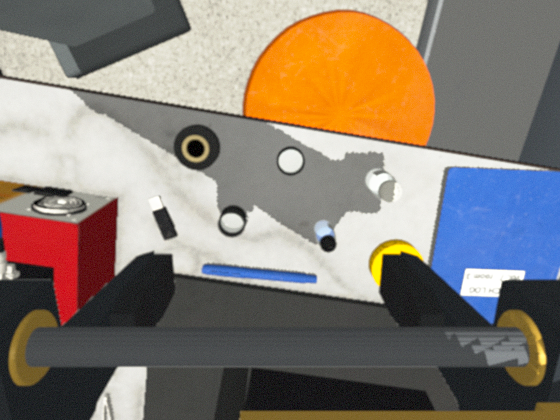

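```bash
cat > fit.py <<'E'
from h import *
from scipy.optimize import minimize
G={'large_vial_center':[(13.5,0,47),(11,47,57)],'slim_vial_center':[(11,0,43),(9,43,52)],'long_tube_center':[(15,0,25)],'short_tube_center':[(15,0,13)],'power_sensor_center':[(24,0,18)],
 'stored_tube_center':[(15,7.5,27.5)],'stored_vial_center':[(13.5,30,51),(11,51,61)]}
a=np.linspace(0,2*np.pi,60)
def sil(d,n,x,y,z0=0,S=4):
    m=np.zeros((420*S,560*S),np.uint8)
    for rad,b,t in G[n]:
        P=[]
        for z in(b,t):
            P+=[proj(d,[x+rad/1e3*np.cos(t_),y+rad/1e3*np.sin(t_),z/1e3+z0]) for t_ in a]
        h=cv2.convexHull((np.array(P)*S+S/2-.5).round().astype(np.int32).reshape(-1,1,2))
        cv2.fillConvexPoly(m,h,255)
    return cv2.resize(m,(560,420),interpolation=cv2.INTER_AREA)/255.
def fit(d,n,mask,x0,z0=0):
    m=mask.astype(float)
    f=lambda p:np.abs(sil(d,n,p[0]/100,p[1]/100,z0)-m).sum()
    s=minimize(f,np.array(x0[:2])*100,method='Nelder-Mead',options=dict(initial_simplex=np.array([[x0[0]*100,x0[1]*100],[x0[0]*100+.8,x0[1]*100],[x0[0]*100,x0[1]*100+.8]]),xatol=.02,fatol=.5,maxiter=80))
    return s.x/100,s.fun,m.sum()
E
python3 - <<'E'
from fit import *
G0={'large_vial_center':(.5226,.41),'slim_vial_center':(.559,.332),'long_tube_center':(.511,.241),'short_tube_center':(.472,.325),'power_sensor_center':(.42,.237)}
for c in('wrist','top'):
  d=cam(c)
  for n,x0 in G0.items():
    for o in r.cut_out(c,n)[:2]:
        m=np.asarray(o['pixels'])
        p,e,A=fit(d,n,m,x0);print(c,n,round(o['confidence'],2),p.round(4),round(e),A)
E
```

```text
wrist large_vial_center 0.72 [0.5251 0.408 ] 72 878.0
wrist slim_vial_center 0.82 [0.5586 0.3331] 87 529.0
wrist long_tube_center 0.97 [0.5106 0.2405] 36 773.0
wrist short_tube_center 0.92 [0.4709 0.3254] 44 618.0
wrist power_sensor_center 0.94 [0.4208 0.2367] 97 1690.0
top slim_vial_center 0.59 [0.5593 0.3334] 11 51.0
top long_tube_center 0.39 [0.5113 0.2409] 11 69.0
top power_sensor_center 0.45 [0.4214 0.2362] 18 165.0
```

Emit:
drive_tool --motion '[{"linear": [2.5, 4.5, -2], "delta_rot": [0, 0, 0], "fingers": 1}, {"linear": [5.5, 9.8, -8], "delta_rot": [0, 0, 0], "fingers": 1}, {"linear": [5.5, 9.8, -10], "delta_rot": [0, 0, 0], "fingers": 1}, {"linear": [5.5, 9.8, -14], "delta_rot": [0, 0, 0], "fingers": 1}, {"linear": [5.5, 9.8, -17], "delta_rot": [0, 0, 0], "fingers": 1}, {"linear": [5.5, 9.8, -20], "delta_rot": [0, 0, 0], "fingers": 1}, {"linear": [5.5, 9.8, -22.5], "delta_rot": [0, 0, 0], "fingers": 1}, {"linear": [5.5, 9.8, -23.85], "delta_rot": [0, 0, 0], "fingers": 1}, {"linear": [5.5, 9.8, -23.85], "delta_rot": [0, 0, 0], "fingers": 1}, {"linear": [5.5, 9.8, -23.85], "delta_rot": [0, 0, 0], "fingers": 1}]'

```text
time_s: 4.98
position: [0.5254, 0.4084, 0.0309]
ee_rot: [0.695, -0.695, 0.128, -0.128]
force: [0.5, 0.4, 0.7]
width: 0.0879
```

```bash
python3 look.py 3 wrist large_vial_center
```

```text
wrist large_vial_center [0.5215 0.4086 0.0283] 0.95 [276. 264.]
5.0833 [0.5264 0.4093 0.0327] [0.35 0.62 0.84] 0.0882
```

View pics/wrist_3.png

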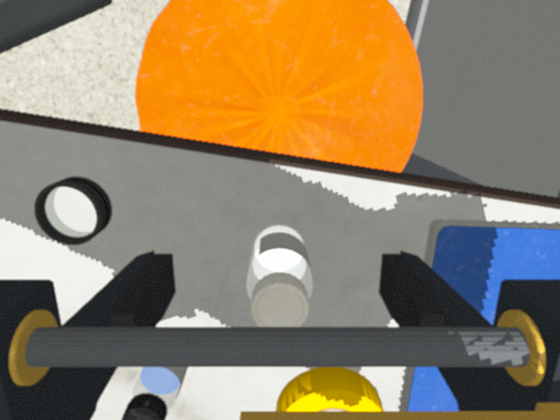

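Emit:
drive_tool --motion '[{"linear": [0, 0, 0], "delta_rot": [0, 0, 0], "fingers": 0}, {"linear": [0, 0, 0], "delta_rot": [0, 0, 0], "fingers": 0}, {"linear": [0, 0, 0], "delta_rot": [0, 0, 0], "fingers": 0}, {"linear": [0, 0, 0], "delta_rot": [0, 0, 0], "fingers": 0}, {"linear": [0, 0, 0], "delta_rot": [0, 0, 0], "fingers": 0}, {"linear": [0, 0, 0], "delta_rot": [0, 0, 0], "fingers": 0}, {"linear": [0, 0, 0], "delta_rot": [0, 0, 0], "fingers": 0}, {"linear": [0, 0, 0], "delta_rot": [0, 0, 0], "fingers": 0}, {"linear": [0, 0, 0], "delta_rot": [0, 0, 0], "fingers": 0}, {"linear": [0, 0, 0], "delta_rot": [0, 0, 0], "fingers": 0}]' --grip_force 20

```text
time_s: 5.92
position: [0.5249, 0.4082, 0.0302]
ee_rot: [0.695, -0.695, 0.128, -0.128]
force: [0.6, -0.1, -0.3]
width: 0.0261
```

```bash
python3 look.py 4 wrist large_vial_center
```

```text
wrist large_vial_center [0.5202 0.4096 0.0294] 0.85 [277. 263.]
6.0167 [0.5249 0.4083 0.0302] [-0.46 -0.17 -0.15] 0.0257
```

View pics/wrist_4.png

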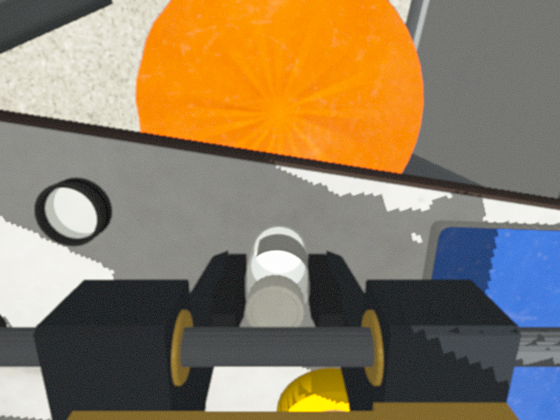

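Emit:
drive_tool --motion '[{"linear": [0, 0, 1.5], "delta_rot": [0, 0, 0], "fingers": 0}, {"linear": [0, 0, 4.5], "delta_rot": [0, 0, 0], "fingers": 0}, {"linear": [0, 0, 8.5], "delta_rot": [0, 0, 0], "fingers": 0}, {"linear": [0, 0, 12.5], "delta_rot": [0, 0, 0], "fingers": 0}, {"linear": [0, 0, 16.5], "delta_rot": [0, 0, 0], "fingers": 0}, {"linear": [0, 0, 20.5], "delta_rot": [0, 0, 0], "fingers": 0}, {"linear": [0, 0, 24.5], "delta_rot": [0, 0, 0], "fingers": 0}, {"linear": [0, -1, 28], "delta_rot": [0, 0, 0], "fingers": 0}, {"linear": [-1, -4, 30], "delta_rot": [0, 0, 0], "fingers": 0}, {"linear": [-2, -8, 30], "delta_rot": [0, 0, 0], "fingers": 0}, {"linear": [-3, -12, 30], "delta_rot": [0, 0, 0], "fingers": 0}, {"linear": [-4, -16, 30], "delta_rot": [0, 0, 0], "fingers": 0}, {"linear": [-5, -20, 30], "delta_rot": [0, 0, 0], "fingers": 0}, {"linear": [-6, -24, 30], "delta_rot": [0, 0, 0], "fingers": 0}, {"linear": [-7, -27, 30], "delta_rot": [0, 0, 0], "fingers": 0}, {"linear": [-8, -29, 30], "delta_rot": [0, 0, 0], "fingers": 0}, {"linear": [-8, -29, 30], "delta_rot": [0, 0, 0], "fingers": 0}]'

```text
time_s: 7.43
position: [0.4433, 0.1132, 0.3313]
ee_rot: [-0.695, 0.695, -0.13, 0.131]
force: [0.3, -0.2, -1.0]
width: 0.0261
```

```bash
python3 look.py 5 wrist,scene large_vial_center
```

```text
wrist large_vial_center [0.4408 0.1127 0.3301] 0.81 [275. 268.]
scene large_vial_center [0.4505 0.1176 0.332 ] 0.7 [226. 134.]
7.6333 [0.4451 0.1194 0.3308] [ 0.92 -0.31 -0.15] 0.0261
```

View pics/scene_5.png

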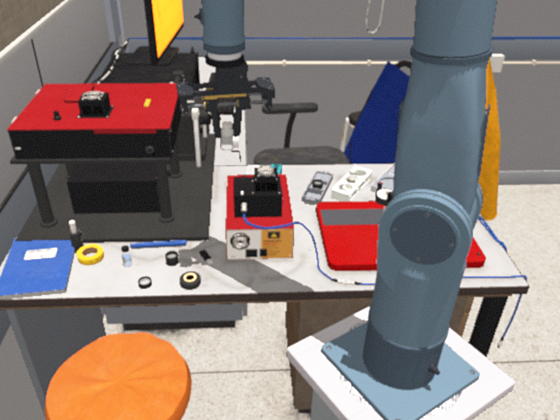

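View pics/wrist_5.png

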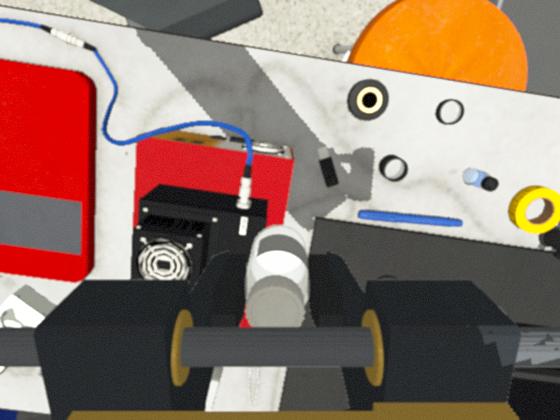

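Emit:
drive_tool --motion '[{"linear": [0.3, -2, 0], "delta_rot": [0, 0, 0], "fingers": 0}, {"linear": [1.2, -6, 0], "delta_rot": [0, 0, -0.1], "fingers": 0}, {"linear": [2, -10, 0], "delta_rot": [0, 0, -0.2], "fingers": 0}, {"linear": [3, -14, 0], "delta_rot": [0, 0, -0.3], "fingers": 0}, {"linear": [4, -18, 0], "delta_rot": [0, 0, -0.4], "fingers": 0}, {"linear": [5, -22, 0], "delta_rot": [0, 0, -0.5], "fingers": 0}, {"linear": [6, -26, 0], "delta_rot": [0, 0, -0.6], "fingers": 0}, {"linear": [7, -30, 0], "delta_rot": [0, 0, -0.7], "fingers": 0}, {"linear": [8, -34, 0], "delta_rot": [0, 0, -0.78], "fingers": 0}, {"linear": [9, -38, 0], "delta_rot": [0, 0, -0.78], "fingers": 0}, {"linear": [9.5, -42, 0], "delta_rot": [0, 0, -0.78], "fingers": 0}, {"linear": [10, -45, 0], "delta_rot": [0, 0, -0.78], "fingers": 0}, {"linear": [10, -46, 0], "delta_rot": [0, 0, -0.78], "fingers": 0}, {"linear": [10, -46, 0], "delta_rot": [0, 0, -0.78], "fingers": 0}, {"linear": [10, -46, 0], "delta_rot": [0, 0, -0.78], "fingers": 0}]'

```text
time_s: 8.88
position: [0.5457, -0.3403, 0.3296]
ee_rot: [0.595, -0.594, 0.383, -0.382]
force: [0.2, -0.0, -0.4]
width: 0.0256
```

```bash
python3 look.py 6 wrist vial_rack,stored_vial_center,lens_tray,stored_tube_center,sensor_case
python3 - <<'E'
from fit import *
d=cam('wrist')
for n,x0,z in(('stored_vial_center',(.544,-.345),0),('stored_tube_center',(.592,-.256),0)):
    for o in r.cut_out('wrist',n)[:2]:
        p,e,A=fit(d,n,np.asarray(o['pixels']),x0);print(n,round(o['confidence'],2),p.round(4),round(e),A)
for n,z in(('vial_rack',.03),('lens_tray',.019),('sensor_case',.02)):
    for o in r.cut_out('wrist',n)[:1]:
        m=np.asarray(o['pixels']);ys,xs=np.nonzero(m);P=back(d,np.c_[xs,ys],z)[:,:2]
        print(n,o['confidence'],cv2.minAreaRect((P*1000).astype(np.float32)),xs.min(),xs.max(),ys.min(),ys.max())
E
```

```text
wrist vial_rack [ 5.501e-01 -3.492e-01  2.000e-04] 0.81 [278. 161.]
wrist stored_vial_center [ 0.5472 -0.3424  0.0324] 0.85 [278. 159.]
wrist lens_tray [ 0.5432 -0.3427  0.0325] 0.18 [275. 158.]
wrist stored_tube_center [ 0.591  -0.2588  0.0248] 0.83 [343. 108.]
wrist sensor_case [ 0.4875 -0.4417 -0.0022] 0.69 [206. 204.]
9.1833 [ 0.5454 -0.3403  0.3305] [ 0.03  0.25 -0.05] 0.0261
stored_vial_center 0.64 [ 0.5446 -0.3425] 31 498.0
stored_tube_center 0.65 [ 0.5927 -0.2559] 43 657.0
vial_rack 0.77 ((545.4713745117188, -347.28216552734375), (57.70043182373047, 166.46339416503906), 25.21796226501465) 249 299 89 227
lens_tray 0.69 ((590.56201171875, -257.55169677734375), (57.231754302978516, 172.55845642089844), 36.68136978149414) 307 374 27 178
sensor_case 0.8 ((498.6280212402344, -472.10614013671875), (84.6281967163086, 164.81256103515625), 22.658056259155273) 168 235 170 289
```

View pics/wrist_6.png

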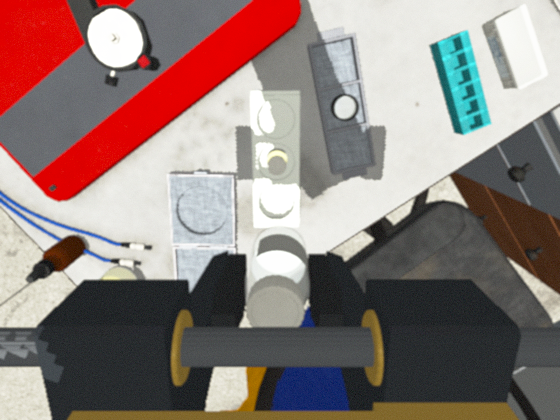

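```bash
cat > tg.py <<'E'
import numpy as np
def ax(deg):return np.array([np.cos(np.radians(deg)),np.sin(np.radians(deg))])
rc,ry=np.array([.5445,-.3455]),-65.1
tc,ty=np.array([.592,-.2565]),-52.5
cc,cy=np.array([.4895,-.442]),-66.5
T={'far':rc+.05*ax(ry),'near':rc-.05*ax(ry),'deep':tc-.05*ax(ty),'shal':tc+.05*ax(ty),'case':cc}
E
python3 - <<'E'
from fit import *; from tg import *
print({k:v.round(4) for k,v in T.items()})
for c,(x0,x1,y0,y1) in(('wrist',(150,390,20,260)),('top',(300,470,150,250))):
    d=cam(c);S=3 if c=='wrist' else 4
    im=cv2.resize(d['image'][y0:y1,x0:x1],None,fx=S,fy=S,interpolation=cv2.INTER_CUBIC)
    def pl(P,col):
        q=np.array([(proj(d,p)-[x0,y0]+.5)*S for p in P]).astype(np.int32);cv2.polylines(im,[q.reshape(-1,1,2)],True,col,1)
    def rect(cn,yaw,L,W,z):
        u=ax(yaw);v=np.array([-u[1],u[0]])
        return [np.append(cn+a_*L/2*u+b_*W/2*v,z) for a_,b_ in((1,1),(1,-1),(-1,-1),(-1,1))]
    circ=lambda cn,rad,z:[np.append(cn+rad*np.array([np.cos(t),np.sin(t)]),z) for t in a]
    for k in('far','near'):pl(circ(T[k],.022,.03),(0,0,255))
    pl(rect(rc,ry,.164,.056,.03),(0,0,255))
    pl(rect(tc,ty,.172,.054,.019),(0,200,0))
    for k in('deep','shal'):pl(rect(T[k],ty,.046,.046,.019),(0,200,0))
    pl(circ(cc,.032,.02),(255,0,255));pl(rect(cc,cy,.094,.082,.02),(255,0,255))
    cv2.imwrite(f'pics/ov_{c}.png',im)
E
```

```text
{'far': array([ 0.5656, -0.3909]), 'near': array([ 0.5234, -0.3001]), 'deep': array([ 0.5616, -0.2168]), 'shal': array([ 0.6224, -0.2962]), 'case': array([ 0.4895, -0.442 ])}
```

View pics/ov_wrist.png

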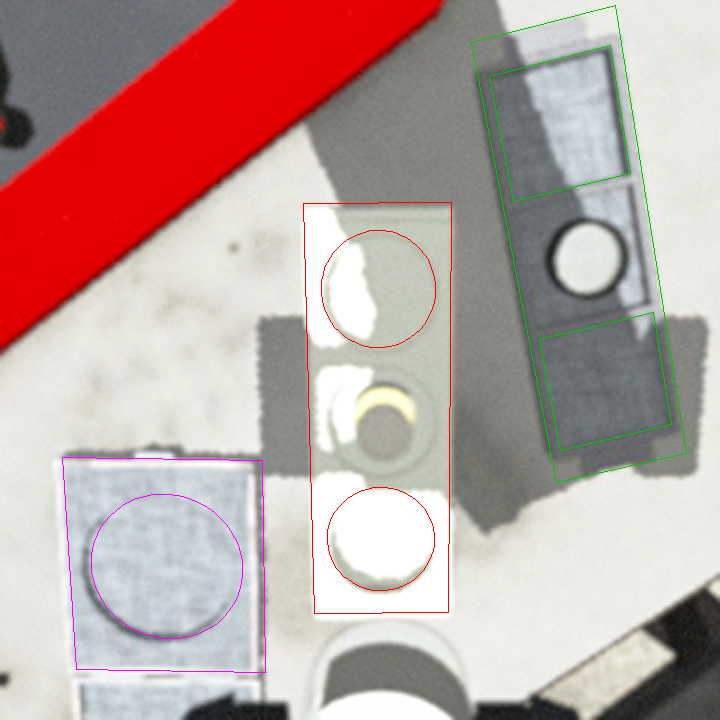

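View pics/ov_top.png

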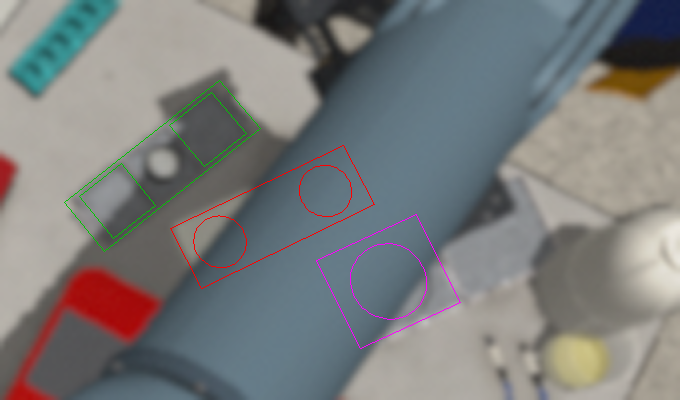

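Emit:
drive_tool --motion '[{"linear": [1, -2.5, -2], "delta_rot": [0, 0, 0], "fingers": 0}, {"linear": [2.05, -4.9, -5], "delta_rot": [0, 0, 0], "fingers": 0}, {"linear": [2.05, -4.9, -9], "delta_rot": [0, 0, 0], "fingers": 0}, {"linear": [2.05, -4.9, -13], "delta_rot": [0, 0, 0], "fingers": 0}, {"linear": [2.05, -4.9, -17], "delta_rot": [0, 0, 0], "fingers": 0}, {"linear": [2.05, -4.9, -21], "delta_rot": [0, 0, 0], "fingers": 0}, {"linear": [2.05, -4.9, -24.5], "delta_rot": [0, 0, 0], "fingers": 0}, {"linear": [2.05, -4.9, -26.3], "delta_rot": [0, 0, 0], "fingers": 0}, {"linear": [2.05, -4.9, -26.3], "delta_rot": [0, 0, 0], "fingers": 0}]'

```text
time_s: 10.33
position: [0.5626, -0.3885, 0.062]
ee_rot: [0.594, -0.594, 0.386, -0.38]
force: [0.7, 0.1, -0.9]
width: 0.0259
```

```bash
python3 look.py 7 wrist large_vial_center
```

```text
wrist large_vial_center [ 0.5584 -0.3917  0.0582] 0.64 [267. 271.]
10.4333 [ 0.5654 -0.3911  0.0674] [ 0.68 -1.13 -1.44] 0.0259
```

View pics/wrist_7.png

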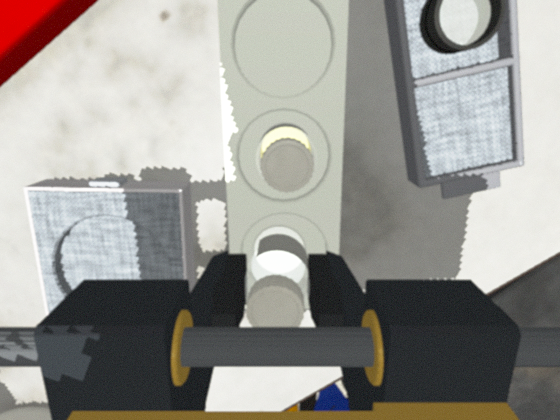

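Run:
```python
from fit import *
d=cam('wrist')
g=cv2.cvtColor(d['image'],cv2.COLOR_BGR2GRAY)
print(back(d,[[283,46],[284,155],[283,265],[278,245],[275,305]],.03).round(4))
print(d['view'][:3,:3].round(3))
for z in (.037,.066): print(proj(d,[.5655,-.391,z]))
print(proj(d,[.5656,-.3909,.03]))
s=r.observe();print(s['position'])
for o in r.cut_out('wrist','large_vial_center')[:2]:
    m=np.asarray(o['pixels']);ys,xs=np.nonzero(m);print(o['confidence'],xs.min(),xs.max(),ys.min(),ys.max())
    print(fit(d,'large_vial_center',m,(.5655,-.391),.0365))
for o in r.cut_out('wrist','stored_vial_center')[:2]:
    m=np.asarray(o['pixels']);print(o['confidence'],fit(d,'stored_vial_center',m,(.5445,-.345)))
```

```text
[[ 0.5283 -0.3047  0.03  ]
 [ 0.5493 -0.3494  0.03  ]
 [ 0.5735 -0.4033  0.03  ]
 [ 0.5663 -0.3939  0.03  ]
 [ 0.5795 -0.4271  0.03  ]]
[[ 0.911  0.413 -0.001]
 [ 0.395 -0.872  0.289]
 [ 0.118 -0.263 -0.957]]
[279.00497439 245.06933823]
[279.31799312 271.33694585]
[279.19573664 239.74677682]
[ 0.56624184 -0.3917238   0.06880479]
0.81 245 308 225 326
(array([ 0.56513955, -0.39254296]), np.float64(759.9254901960784), np.float64(5612.0))
0.62 379 515 0 188
(array([ 0.54166502, -0.33849224]), np.float64(23350.54117647059), np.float64(18361.0))
0.8 (array([ 0.54580381, -0.34439943]), np.float64(210.07450980392156), np.float64(3008.0))
```

```bash
cat > ov.py <<'E'
from fit import *; from tg import *
import sys
def ov(c,tag,win=None,extra=[],S=2):
    d=cam(c);x0,x1,y0,y1=win or(0,560,0,420)
    S=min(S,800/(x1-x0),600/(y1-y0))
    im=cv2.resize(d['image'][y0:y1,x0:x1],None,fx=S,fy=S,interpolation=cv2.INTER_CUBIC)
    def pl(P,col):
        q=np.array([(proj(d,p)-[x0,y0]+.5)*S for p in P]);q=np.clip(q,-5000,5000).astype(np.int32);cv2.polylines(im,[q.reshape(-1,1,2)],True,col,1)
    def rect(cn,yaw,L,W,z):
        u=ax(yaw);v=np.array([-u[1],u[0]])
        return [np.append(cn+a_*L/2*u+b_*W/2*v,z) for a_,b_ in((1,1),(1,-1),(-1,-1),(-1,1))]
    circ=lambda cn,rad,z:[np.append(np.array(cn)+rad*np.array([np.cos(t),np.sin(t)]),z) for t in a]
    for k in('far','near'):pl(circ(T[k],.022,.03),(0,0,255))
    pl(circ(rc,.022,.03),(0,0,255))
    pl(rect(rc,ry,.164,.056,.03),(0,0,255))
    pl(rect(tc,ty,.172,.054,.019),(0,200,0))
    for k in('deep','shal'):pl(rect(T[k],ty,.046,.046,.019),(0,200,0))
    pl(circ(cc,.032,.02),(255,0,255));pl(rect(cc,cy,.094,.082,.02),(255,0,255))
    for cn,rad,z in extra:pl(circ(cn,rad,z),(255,128,0))
    cv2.imwrite(f'pics/ov_{tag}.png',im)
if __name__=='__main__':
    ov(sys.argv[1],sys.argv[2],extra=eval(sys.argv[3]) if len(sys.argv)>3 else [])
E
python3 ov.py wrist b "[((.5655,-.391),.0135,.037),((.5655,-.391),.011,.094)]"
```

```text
(no output)
```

View pics/ov_b.png

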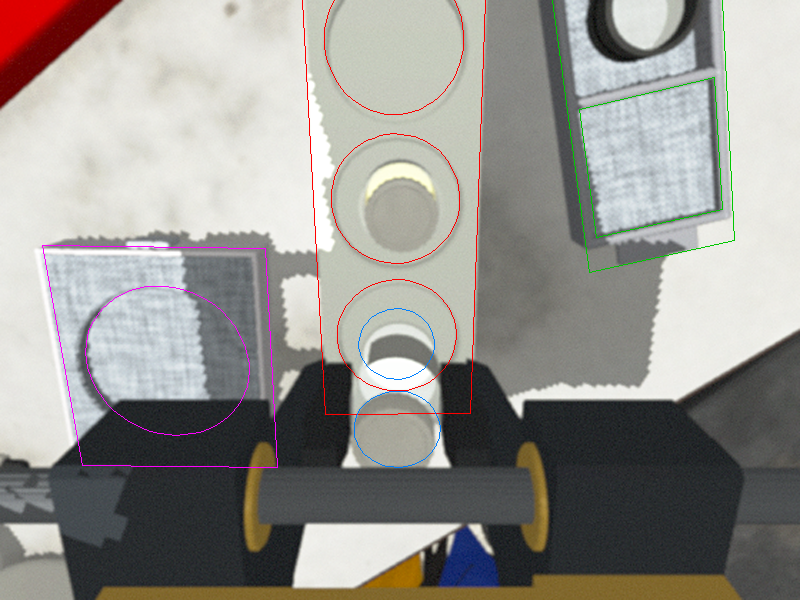

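Emit:
drive_tool --motion '[{"linear": [0.15, 0.1, 0], "delta_rot": [0, 0, 0], "fingers": 0}, {"linear": [0.15, 0.1, -1], "delta_rot": [0, 0, 0], "fingers": 0}, {"linear": [0.15, 0.1, -2], "delta_rot": [0, 0, 0], "fingers": 0}, {"linear": [0.15, 0.1, -2.7], "delta_rot": [0, 0, 0], "fingers": 0}, {"linear": [0.15, 0.1, -3.2], "delta_rot": [0, 0, 0], "fingers": 0}, {"linear": [0.15, 0.1, -3.2], "delta_rot": [0, 0, 0], "fingers": 0}, {"linear": [0.15, 0.1, -3.2], "delta_rot": [0, 0, 0], "fingers": 0}]'

```text
time_s: 11.22
position: [0.5666, -0.3897, 0.0345]
ee_rot: [-0.594, 0.594, -0.383, 0.383]
force: [-0.6, -0.1, -0.1]
width: 0.0263
```

```bash
python3 look.py 8 wrist large_vial_center
```

```text
11.3167 [ 0.5666 -0.3898  0.0348] [ 0.63  0.27 -0.98] 0.0259
```

View pics/wrist_8.png

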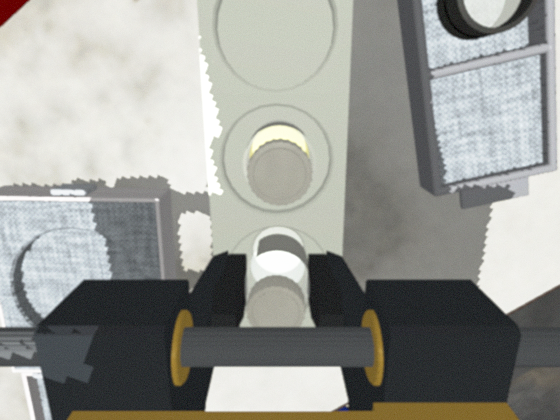

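Emit:
drive_tool --motion '[{"linear": [0, 0, 0], "delta_rot": [0, 0, 0], "fingers": 0.7}, {"linear": [0, 0, 0], "delta_rot": [0, 0, 0], "fingers": 0.7}, {"linear": [0, 0, 0], "delta_rot": [0, 0, 0], "fingers": 0.7}, {"linear": [0, 0, 0], "delta_rot": [0, 0, 0], "fingers": 0.7}, {"linear": [0, 0, 0], "delta_rot": [0, 0, 0], "fingers": 0.7}, {"linear": [0, 0, 1], "delta_rot": [0, 0, 0], "fingers": 0.7}, {"linear": [0, 0, 4], "delta_rot": [0, 0, 0], "fingers": 0.7}, {"linear": [0, 0, 8], "delta_rot": [0, 0, 0], "fingers": 1}, {"linear": [0, 0, 12], "delta_rot": [0, 0, 0], "fingers": 1}, {"linear": [0, 0, 16], "delta_rot": [0, 0, 0], "fingers": 1}, {"linear": [0, 0, 20], "delta_rot": [0, 0, 0], "fingers": 1}, {"linear": [0, 0, 24], "delta_rot": [0, 0, 0], "fingers": 1}, {"linear": [0, 0, 28], "delta_rot": [0, 0, 0], "fingers": 1}, {"linear": [0, 0, 29.5], "delta_rot": [0, 0, 0], "fingers": 1}, {"linear": [0, 0, 29.5], "delta_rot": [0, 0, 0], "fingers": 1}]'

```text
time_s: 12.57
position: [0.5681, -0.3916, 0.3366]
ee_rot: [0.594, -0.594, 0.38, -0.386]
force: [-0.2, -0.4, 0.5]
width: 0.088
```

```bash
python3 ov.py wrist c "[((.5670,-.390),.0135,.004),((.567,-.39),.011,.061)]";python3 look.py 9 wrist large_vial_center
```

```text
wrist large_vial_center [ 0.5649 -0.3882  0.0261] 0.57 [276. 152.]
12.7167 [ 0.5664 -0.3893  0.3293] [-0.51 -0.31 -0.92] 0.0881
```

View pics/ov_c.png

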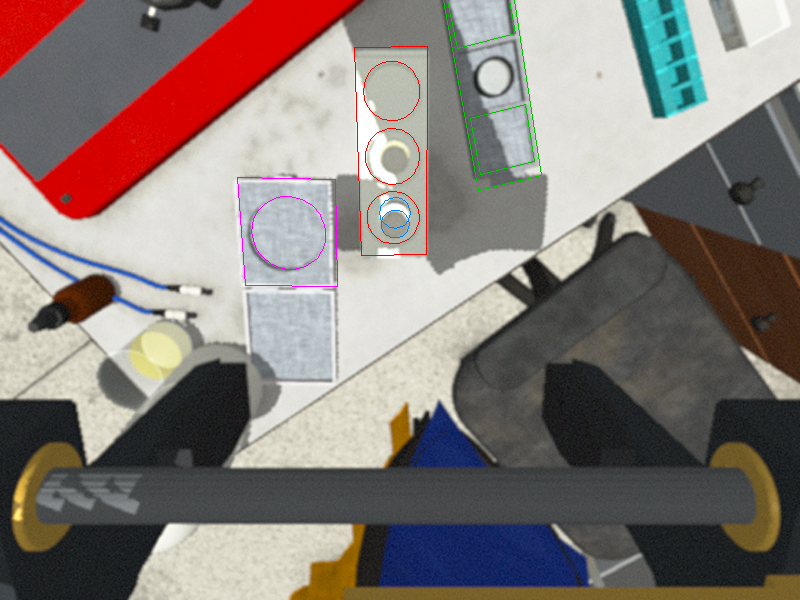

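Emit:
drive_tool --motion '[{"linear": [-1, 4, 0], "delta_rot": [0, 0, 0], "fingers": 1}, {"linear": [-2, 8, 0], "delta_rot": [0, 0, 0], "fingers": 1}, {"linear": [-3, 12, 0], "delta_rot": [0, 0, 0], "fingers": 1}, {"linear": [-4, 16, 0], "delta_rot": [0, 0, 0.1], "fingers": 1}, {"linear": [-5, 20, 0], "delta_rot": [0, 0, 0.2], "fingers": 1}, {"linear": [-6, 24, 0], "delta_rot": [0, 0, 0.3], "fingers": 1}, {"linear": [-7, 28, 0], "delta_rot": [0, 0, 0.4], "fingers": 1}, {"linear": [-8, 32, 0], "delta_rot": [0, 0, 0.5], "fingers": 1}, {"linear": [-9, 36, 0], "delta_rot": [0, 0, 0.6], "fingers": 1}, {"linear": [-10, 40, 0], "delta_rot": [0, 0, 0.7], "fingers": 1}, {"linear": [-11, 44, 0], "delta_rot": [0, 0, 0.78], "fingers": 1}, {"linear": [-12, 48, 0], "delta_rot": [0, 0, 0.78], "fingers": 1}, {"linear": [-12, 52, 0], "delta_rot": [0, 0, 0.78], "fingers": 1}, {"linear": [-11, 56, 0], "delta_rot": [0, 0, 0.78], "fingers": 1}, {"linear": [-9, 59.5, 0], "delta_rot": [0, 0, 0.78], "fingers": 1}, {"linear": [-7, 63, 0], "delta_rot": [0, 0, 0.78], "fingers": 1}, {"linear": [-5, 66.5, -1], "delta_rot": [0, 0, 0.78], "fingers": 1}, {"linear": [-3, 70, -3], "delta_rot": [0, 0, 0.78], "fingers": 1}, {"linear": [-0.8, 72.3, -6], "delta_rot": [0, 0, 0.78], "fingers": 1}, {"linear": [-0.8, 72.3, -10], "delta_rot": [0, 0, 0.78], "fingers": 1}]'

```text
time_s: 14.38
position: [0.5607, 0.339, 0.2312]
ee_rot: [0.697, -0.694, 0.126, -0.128]
force: [0.1, -1.2, -0.2]
width: 0.088
```

Run:
```python
from fit import *
s=r.observe();print(s['time_s'],s['position'],s['width'])
d=cam('wrist');cv2.imwrite('pics/wrist_10.png',d['image'])
for n,x0 in(('slim_vial_center',(.559,.333)),('long_tube_center',(.511,.241)),('short_tube_center',(.471,.325))):
    for o in r.cut_out('wrist',n)[:2]:
        p,e,A=fit(d,n,np.asarray(o['pixels']),x0);print(n,round(o['confidence'],2),p.round(4),round(e),A)
print(r.observe()['position'])
```

```text
14.3833 [0.56072282 0.33898225 0.23120225] 0.08801320327591214
slim_vial_center 0.79 [0.5588 0.3336] 51 592.0
slim_vial_center 0.32 [0.5012 0.3596] 1594 1049.0
long_tube_center 0.78 [0.5108 0.241 ] 60 985.0
short_tube_center 0.74 [0.4707 0.3258] 28 911.0
[0.55762383 0.3319117  0.23069048]
```

View pics/wrist_10.png

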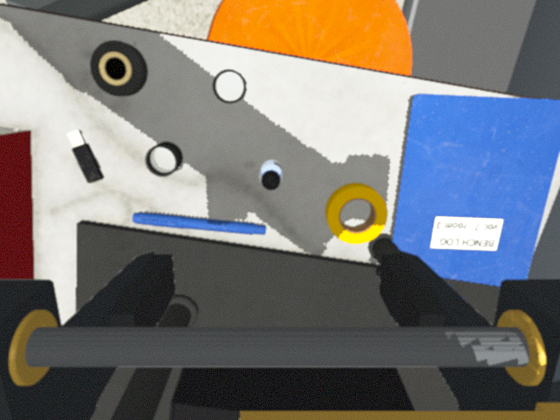

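Emit:
drive_tool --motion '[{"linear": [0, 0, -3], "delta_rot": [0, 0, 0], "fingers": 1}, {"linear": [0, 0.05, -7], "delta_rot": [0, 0, 0], "fingers": 1}, {"linear": [0, 0.05, -11], "delta_rot": [0, 0, 0], "fingers": 1}, {"linear": [0, 0.05, -15], "delta_rot": [0, 0, 0], "fingers": 1}, {"linear": [0, 0.05, -18.5], "delta_rot": [0, 0, 0], "fingers": 1}, {"linear": [0, 0.05, -20.1], "delta_rot": [0, 0, 0], "fingers": 1}, {"linear": [0, 0.05, -20.1], "delta_rot": [0, 0, 0], "fingers": 1}, {"linear": [0, 0.05, -20.1], "delta_rot": [0, 0, 0], "fingers": 1}, {"linear": [0, 0.05, -20.1], "delta_rot": [0, 0, 0], "fingers": 0}, {"linear": [0, 0.05, -20.1], "delta_rot": [0, 0, 0], "fingers": 0}, {"linear": [0, 0.05, -20.1], "delta_rot": [0, 0, 0], "fingers": 0}, {"linear": [0, 0.05, -20.1], "delta_rot": [0, 0, 0], "fingers": 0}, {"linear": [0, 0.05, -20.1], "delta_rot": [0, 0, 0], "fingers": 0}, {"linear": [0, 0.05, -20.1], "delta_rot": [0, 0, 0], "fingers": 0}, {"linear": [0, 0.05, -20.1], "delta_rot": [0, 0, 0], "fingers": 0}, {"linear": [0, 0.05, -20.1], "delta_rot": [0, 0, 0], "fingers": 0}, {"linear": [0, 0.05, -20.1], "delta_rot": [0, 0, 0], "fingers": 0}, {"linear": [0, 0.05, -20.1], "delta_rot": [0, 0, 0], "fingers": 0}]' --grip_force 20

```text
time_s: 16.08
position: [0.5587, 0.3336, 0.0311]
ee_rot: [-0.695, 0.695, -0.128, 0.128]
force: [-0.1, 0.3, 0.5]
width: 0.0235
```

```bash
python3 look.py 11 wrist slim_vial_center
```

```text
wrist slim_vial_center [0.5632 0.3342 0.0273] 0.97 [283. 278.]
16.1833 [0.5588 0.3336 0.0311] [-0.73  1.01  0.33] 0.0204
```

View pics/wrist_11.png

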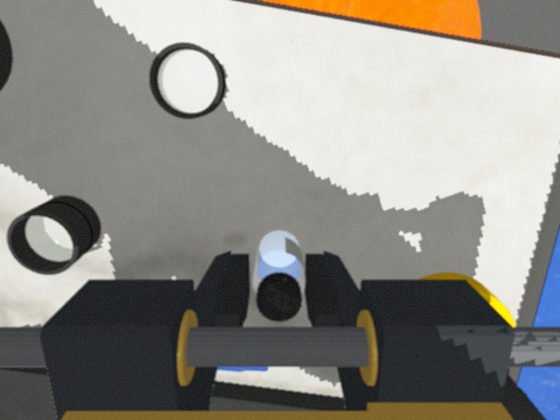

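Emit:
drive_tool --motion '[{"linear": [0, 0, 0], "delta_rot": [0, 0, 0], "fingers": 0}, {"linear": [0, 0, 0], "delta_rot": [0, 0, 0], "fingers": 0}, {"linear": [0, 0, 1.5], "delta_rot": [0, 0, 0], "fingers": 0}, {"linear": [0, 0, 4.5], "delta_rot": [0, 0, 0], "fingers": 0}, {"linear": [0, 0, 8.5], "delta_rot": [0, 0, 0], "fingers": 0}, {"linear": [0, 0, 12.5], "delta_rot": [0, 0, 0], "fingers": 0}, {"linear": [0, 0, 16.5], "delta_rot": [0, 0, 0], "fingers": 0}, {"linear": [0, 0, 20.5], "delta_rot": [0, 0, 0], "fingers": 0}, {"linear": [0, 0, 24.5], "delta_rot": [0, 0, 0], "fingers": 0}, {"linear": [-1, -1, 28], "delta_rot": [0, 0, 0], "fingers": 0}, {"linear": [-3, -4, 30], "delta_rot": [0, 0, 0], "fingers": 0}, {"linear": [-5, -7.5, 30], "delta_rot": [0, 0, 0], "fingers": 0}, {"linear": [-7, -11, 30], "delta_rot": [0, 0, 0], "fingers": 0}, {"linear": [-9, -14.5, 30], "delta_rot": [0, 0, 0], "fingers": 0}, {"linear": [-10.5, -18, 30], "delta_rot": [0, 0, 0], "fingers": 0}, {"linear": [-11.4, -21.5, 30], "delta_rot": [0, 0, 0], "fingers": 0}, {"linear": [-11.4, -21.5, 30], "delta_rot": [0, 0, 0], "fingers": 0}]'

```text
time_s: 17.6
position: [0.4431, 0.1114, 0.3324]
ee_rot: [-0.694, 0.695, -0.131, 0.131]
force: [0.3, 0.6, -0.4]
width: 0.0205
```

```bash
python3 look.py 12 wrist slim_vial_center
```

```text
wrist slim_vial_center [0.4463 0.1109 0.3285] 0.83 [280. 277.]
17.7 [0.4446 0.1174 0.3325] [ 0.23  0.36 -0.51] 0.0203
```

View pics/wrist_12.png

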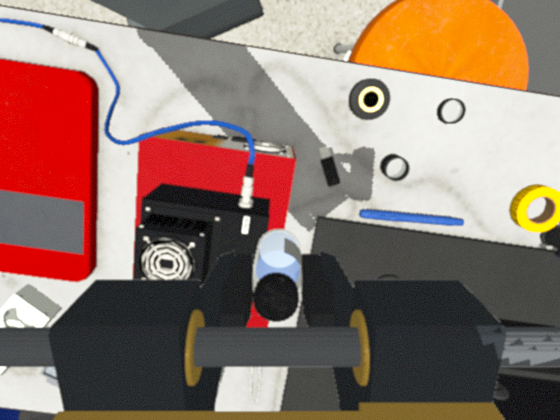

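Emit:
drive_tool --motion '[{"linear": [0.3, -2, 0], "delta_rot": [0, 0, 0], "fingers": 0}, {"linear": [1, -6, 0], "delta_rot": [0, 0, -0.1], "fingers": 0}, {"linear": [1.8, -10, 0], "delta_rot": [0, 0, -0.2], "fingers": 0}, {"linear": [2.6, -14, 0], "delta_rot": [0, 0, -0.3], "fingers": 0}, {"linear": [3.4, -18, 0], "delta_rot": [0, 0, -0.4], "fingers": 0}, {"linear": [4.2, -22, 0], "delta_rot": [0, 0, -0.5], "fingers": 0}, {"linear": [5, -26, 0], "delta_rot": [0, 0, -0.6], "fingers": 0}, {"linear": [5.8, -30, 0], "delta_rot": [0, 0, -0.7], "fingers": 0}, {"linear": [6.6, -34, 0], "delta_rot": [0, 0, -0.78], "fingers": 0}, {"linear": [7.3, -38, 0], "delta_rot": [0, 0, -0.78], "fingers": 0}, {"linear": [7.9, -41.2, 0], "delta_rot": [0, 0, -0.78], "fingers": 0}, {"linear": [7.95, -41.85, -2], "delta_rot": [0, 0, -0.78], "fingers": 0}, {"linear": [7.95, -41.85, -6], "delta_rot": [0, 0, -0.78], "fingers": 0}, {"linear": [7.95, -41.85, -10], "delta_rot": [0, 0, -0.78], "fingers": 0}, {"linear": [7.95, -41.85, -14], "delta_rot": [0, 0, -0.78], "fingers": 0}, {"linear": [7.95, -41.85, -18], "delta_rot": [0, 0, -0.78], "fingers": 0}, {"linear": [7.95, -41.85, -22], "delta_rot": [0, 0, -0.78], "fingers": 0}, {"linear": [7.95, -41.85, -25], "delta_rot": [0, 0, -0.78], "fingers": 0}, {"linear": [7.95, -41.85, -26.3], "delta_rot": [0, 0, -0.78], "fingers": 0}, {"linear": [7.95, -41.85, -26.3], "delta_rot": [0, 0, -0.78], "fingers": 0}]'

```text
time_s: 19.37
position: [0.5236, -0.2977, 0.0652]
ee_rot: [0.595, -0.595, 0.384, -0.381]
force: [-0.0, 0.1, 0.1]
width: 0.0206
```

```bash
python3 look.py 13 wrist slim_vial_center; python3 ov.py wrist d "[((.5245,-.300),.011,.038),((.5245,-.3),.009,.090)]"
```

```text
wrist slim_vial_center [ 0.5234 -0.2995  0.067 ] 0.84 [277. 278.]
19.4667 [ 0.5257 -0.3     0.0693] [ 0.56 -0.66  0.1 ] 0.0205
```

View pics/ov_d.png

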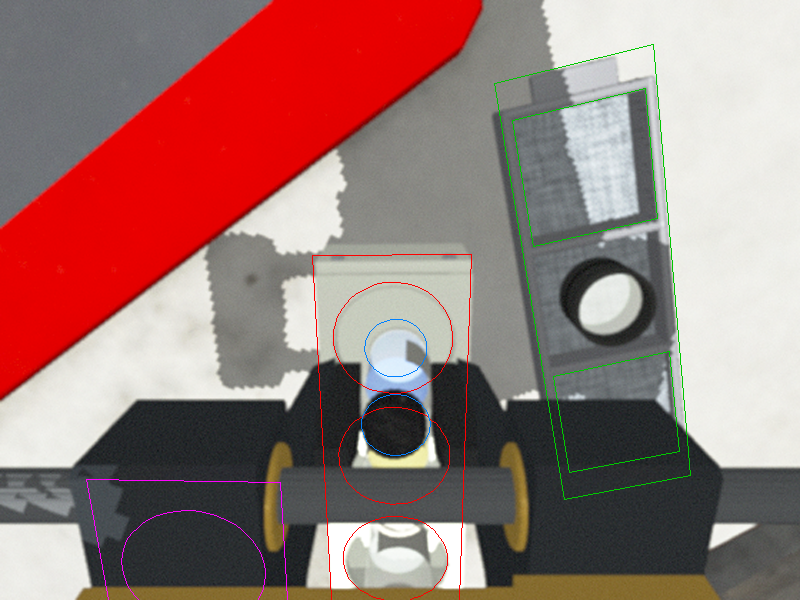

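Emit:
drive_tool --motion '[{"linear": [0, 0, -1], "delta_rot": [0, 0, 0], "fingers": 0}, {"linear": [0, 0, -2], "delta_rot": [0, 0, 0], "fingers": 0}, {"linear": [0, 0, -2.8], "delta_rot": [0, 0, 0], "fingers": 0}, {"linear": [0, 0, -3.2], "delta_rot": [0, 0, 0], "fingers": 0}, {"linear": [0, 0, -3.2], "delta_rot": [0, 0, 0], "fingers": 0}, {"linear": [0, 0, -3.2], "delta_rot": [0, 0, 0], "fingers": 0}]'

```text
time_s: 20.02
position: [0.5241, -0.3, 0.036]
ee_rot: [-0.594, 0.594, -0.383, 0.383]
force: [0.2, -0.1, -0.2]
width: 0.0204
```

```bash
python3 look.py 14 wrist slim_vial_center
```

```text
wrist slim_vial_center [ 0.5225 -0.302   0.0332] 0.65 [274. 272.]
20.1167 [ 0.5243 -0.3001  0.0364] [ 0.51  0.49 -0.73] 0.0204
```

View pics/wrist_14.png

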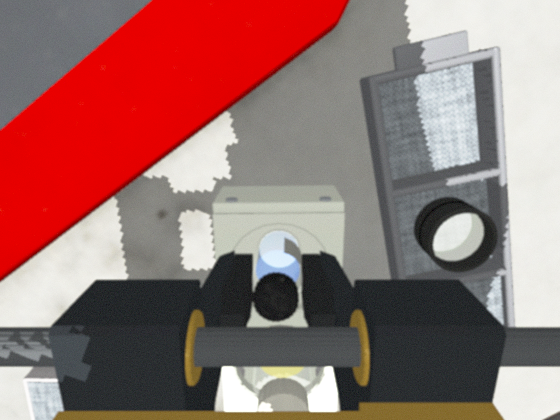

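Emit:
drive_tool --motion '[{"linear": [0, 0, 0], "delta_rot": [0, 0, 0], "fingers": 0.7}, {"linear": [0, 0, 0], "delta_rot": [0, 0, 0], "fingers": 0.7}, {"linear": [0, 0, 0], "delta_rot": [0, 0, 0], "fingers": 0.7}, {"linear": [0, 0, 0], "delta_rot": [0, 0, 0], "fingers": 0.7}, {"linear": [0, 0, 0], "delta_rot": [0, 0, 0], "fingers": 0.7}, {"linear": [0, 0, 1], "delta_rot": [0, 0, 0], "fingers": 0.7}, {"linear": [0, 0, 4], "delta_rot": [0, 0, 0], "fingers": 0.7}, {"linear": [0, 0, 8], "delta_rot": [0, 0, 0], "fingers": 1}, {"linear": [0, 0, 12], "delta_rot": [0, 0, 0], "fingers": 1}, {"linear": [0, 0, 16], "delta_rot": [0, 0, 0], "fingers": 1}, {"linear": [0, 0, 20], "delta_rot": [0, 0, 0], "fingers": 1}, {"linear": [0, 0, 24], "delta_rot": [0, 0, 0], "fingers": 1}, {"linear": [0, 0, 28], "delta_rot": [0, 0, 0], "fingers": 1}, {"linear": [0, 0, 29.6], "delta_rot": [0, 0, 0], "fingers": 1}, {"linear": [0, 0, 29.6], "delta_rot": [0, 0, 0], "fingers": 1}]'

```text
time_s: 21.37
position: [0.5258, -0.3015, 0.3379]
ee_rot: [0.595, -0.594, 0.38, -0.386]
force: [0.1, -1.0, -0.3]
width: 0.0884
```

```bash
python3 ov.py wrist e;python3 look.py 15 wrist slim_vial_center
```

```text
wrist slim_vial_center [ 0.5224 -0.3016  0.0311] 0.71 [275. 155.]
21.5167 [ 0.5236 -0.2994  0.3314] [-0.18 -0.05 -0.29] 0.0878
```

View pics/ov_e.png

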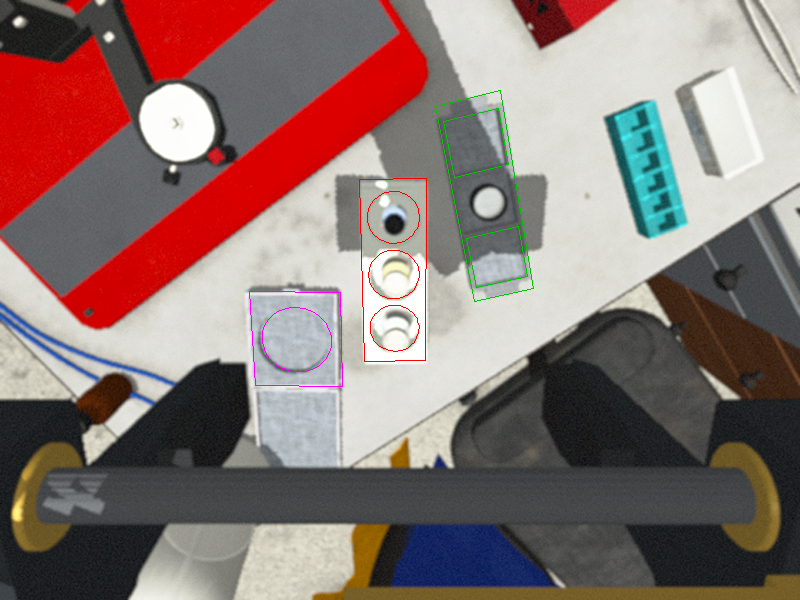

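Emit:
drive_tool --motion '[{"linear": [-0.8, 4, 0], "delta_rot": [0, 0, 0], "fingers": 1}, {"linear": [-1.6, 8, 0], "delta_rot": [0, 0, 0.1], "fingers": 1}, {"linear": [-2.4, 12, 0], "delta_rot": [0, 0, 0.2], "fingers": 1}, {"linear": [-3.2, 16, 0], "delta_rot": [0, 0, 0.3], "fingers": 1}, {"linear": [-4, 20, 0], "delta_rot": [0, 0, 0.4], "fingers": 1}, {"linear": [-4.8, 24, 0], "delta_rot": [0, 0, 0.5], "fingers": 1}, {"linear": [-5.6, 28, 0], "delta_rot": [0, 0, 0.6], "fingers": 1}, {"linear": [-6.4, 32, 0], "delta_rot": [0, 0, 0.7], "fingers": 1}, {"linear": [-7.2, 36, 0], "delta_rot": [0, 0, 0.78], "fingers": 1}, {"linear": [-7.5, 40, 0], "delta_rot": [0, 0, 0.78], "fingers": 1}, {"linear": [-6.5, 44, 0], "delta_rot": [0, 0, 0.78], "fingers": 1}, {"linear": [-4.5, 47.5, 0], "delta_rot": [0, 0, 0.78], "fingers": 1}, {"linear": [-2.5, 51, -1], "delta_rot": [0, 0, 0.78], "fingers": 1}, {"linear": [-1.35, 54.1, -3], "delta_rot": [0, 0, 0.78], "fingers": 1}, {"linear": [-1.35, 54.1, -7], "delta_rot": [0, 0, 0.78], "fingers": 1}, {"linear": [-1.35, 54.1, -11], "delta_rot": [0, 0, 0.78], "fingers": 1}, {"linear": [-1.35, 54.1, -15], "delta_rot": [0, 0, 0.78], "fingers": 1}, {"linear": [-1.35, 54.1, -19], "delta_rot": [0, 0, 0.78], "fingers": 1}, {"linear": [-1.35, 54.1, -22], "delta_rot": [0, 0, 0.78], "fingers": 1}, {"linear": [-1.35, 54.1, -22], "delta_rot": [0, 0, 0.78], "fingers": 1}]'

```text
time_s: 23.18
position: [0.5051, 0.2383, 0.1049]
ee_rot: [-0.692, 0.699, -0.132, 0.124]
force: [-0.9, -0.3, -0.2]
width: 0.0878
```

Run:
```python
from fit import *
d=cam('wrist');cv2.imwrite('pics/wrist_16.png',d['image'])
for n,x0 in(('long_tube_center',(.511,.241)),('power_sensor_center',(.421,.2365))):
    for o in r.cut_out('wrist',n)[:1]:
        p,e,A=fit(d,n,np.asarray(o['pixels']),x0);print(n,round(o['confidence'],2),p.round(4),round(e),A)
s=r.observe();print(s['time_s'],s['position'],s['width'])
```

```text
long_tube_center 0.95 [0.5109 0.2412] 61 2116.0
power_sensor_center 0.94 [0.4216 0.2374] 211 5232.0
23.3333 [0.51095003 0.24105224 0.11279213] 0.08815329879408011
```

View pics/wrist_16.png

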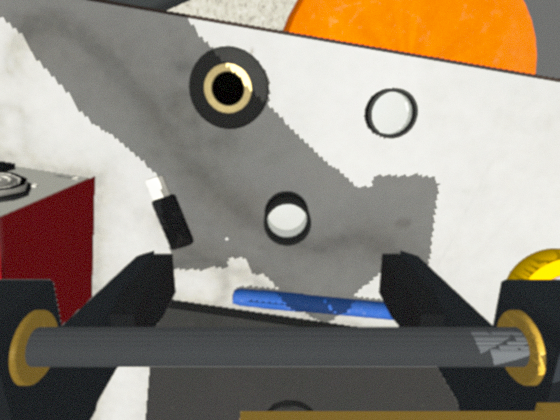

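Emit:
drive_tool --motion '[{"linear": [0, 0, -3], "delta_rot": [0, 0, 0], "fingers": 1}, {"linear": [0, 0, -6], "delta_rot": [0, 0, 0], "fingers": 1}, {"linear": [0, 0, -8.5], "delta_rot": [0, 0, 0], "fingers": 1}, {"linear": [0, 0, -9.4], "delta_rot": [0, 0, 0], "fingers": 1}, {"linear": [0, 0, -9.4], "delta_rot": [0, 0, 0], "fingers": 1}, {"linear": [0, 0, -9.4], "delta_rot": [0, 0, 0], "fingers": 1}, {"linear": [0, 0, -9.4], "delta_rot": [0, 0, 0], "fingers": 1}, {"linear": [0, 0, -9.4], "delta_rot": [0, 0, 0], "fingers": 1}]'

```text
time_s: 24.0
position: [0.5122, 0.2418, 0.0202]
ee_rot: [0.696, -0.695, 0.127, -0.129]
force: [-0.0, 0.6, -0.1]
width: 0.0879
```

```bash
python3 look.py 17 wrist long_tube_center
```

```text
wrist long_tube_center [0.5095 0.2416 0.0113] 0.86 [276. 260.]
24.1 [0.5116 0.2416 0.0196] [0.46 0.24 0.59] 0.0886
```

View pics/wrist_17.png

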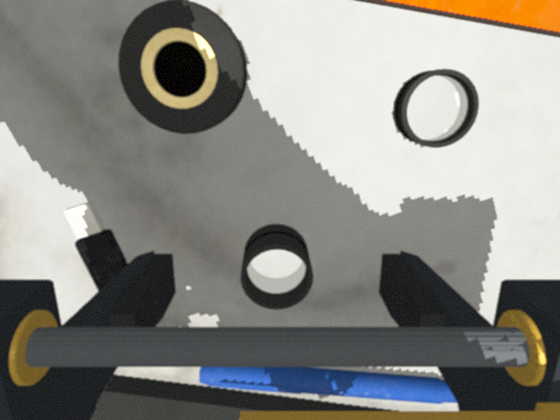

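Emit:
drive_tool --motion '[{"linear": [0, 0, -0.2], "delta_rot": [0, 0, 0], "fingers": 1}, {"linear": [0, 0, -0.2], "delta_rot": [0, 0, 0], "fingers": 0}, {"linear": [0, 0, -0.2], "delta_rot": [0, 0, 0], "fingers": 0}, {"linear": [0, 0, -0.2], "delta_rot": [0, 0, 0], "fingers": 0}, {"linear": [0, 0, -0.2], "delta_rot": [0, 0, 0], "fingers": 0}, {"linear": [0, 0, -0.2], "delta_rot": [0, 0, 0], "fingers": 0}, {"linear": [0, 0, -0.2], "delta_rot": [0, 0, 0], "fingers": 0}, {"linear": [0, 0, -0.2], "delta_rot": [0, 0, 0], "fingers": 0}, {"linear": [0, 0, -0.2], "delta_rot": [0, 0, 0], "fingers": 0}, {"linear": [0, 0, -0.2], "delta_rot": [0, 0, 0], "fingers": 0}, {"linear": [0, 0, -0.2], "delta_rot": [0, 0, 0], "fingers": 0}, {"linear": [0, 0, -0.2], "delta_rot": [0, 0, 0], "fingers": 0}, {"linear": [0, 0, -0.2], "delta_rot": [0, 0, 0], "fingers": 0}]' --grip_force 25

```text
time_s: 25.18
position: [0.5108, 0.2411, 0.0162]
ee_rot: [0.695, -0.695, 0.128, -0.128]
force: [-0.0, 0.7, 0.6]
width: 0.0287
```

```bash
python3 look.py 18 wrist long_tube_center
```

```text
wrist long_tube_center [0.5098 0.24   0.0102] 0.76 [275. 267.]
wrist long_tube_center [0.4202 0.2388 0.008 ] 0.55 [189.  68.]
25.2833 [0.5108 0.2412 0.0162] [ 0.28 -0.18  0.11] 0.0289
```

View pics/wrist_18.png

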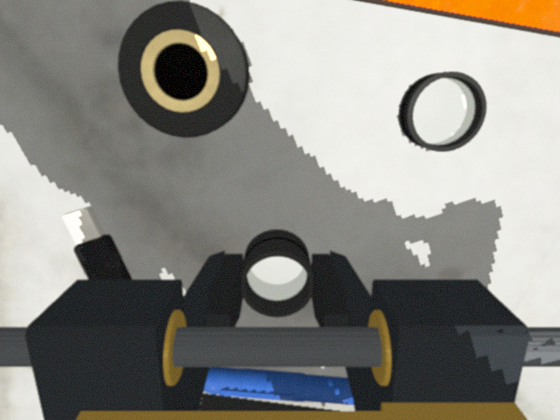

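Emit:
drive_tool --motion '[{"linear": [0, 0, 0], "delta_rot": [0, 0, 0], "fingers": 0.45}, {"linear": [0, 0, 0], "delta_rot": [0, 0, 0], "fingers": 0.45}, {"linear": [0, 0, 0.15], "delta_rot": [0, 0, 0], "fingers": 0.45}, {"linear": [0, 0, 0.15], "delta_rot": [0, 0, 0], "fingers": 0.45}, {"linear": [0, 0, 0.15], "delta_rot": [0, 0, 0], "fingers": 0.45}, {"linear": [0, 0, 0.15], "delta_rot": [0, 0, 0], "fingers": 0}, {"linear": [0, 0, 0.15], "delta_rot": [0, 0, 0], "fingers": 0}, {"linear": [0, 0, 0.15], "delta_rot": [0, 0, 0], "fingers": 0}, {"linear": [0, 0, 0.15], "delta_rot": [0, 0, 0], "fingers": 0}, {"linear": [0, 0, 0.15], "delta_rot": [0, 0, 0], "fingers": 0}, {"linear": [0, 0, 0.15], "delta_rot": [0, 0, 0], "fingers": 0}, {"linear": [0, 0, 0.15], "delta_rot": [0, 0, 0], "fingers": 0}, {"linear": [0, 0, 0.15], "delta_rot": [0, 0, 0], "fingers": 0}]' --grip_force 25

```text
time_s: 26.37
position: [0.5108, 0.2411, 0.0177]
ee_rot: [0.695, -0.695, 0.128, -0.128]
force: [-0.5, -0.9, 1.5]
width: 0.0285
```

Emit:
drive_tool --motion '[{"linear": [0, 0, 1.5], "delta_rot": [0, 0, 0], "fingers": 0}, {"linear": [0, 0, 4.5], "delta_rot": [0, 0, 0], "fingers": 0}, {"linear": [0, 0, 8.5], "delta_rot": [0, 0, 0], "fingers": 0}, {"linear": [0, 0, 12.5], "delta_rot": [0, 0, 0], "fingers": 0}, {"linear": [0, 0, 16.5], "delta_rot": [0, 0, 0], "fingers": 0}, {"linear": [0, 0, 20.5], "delta_rot": [0, 0, 0], "fingers": 0}, {"linear": [-1, -1, 24.5], "delta_rot": [0, 0, 0], "fingers": 0}, {"linear": [-2, -3, 28], "delta_rot": [0, 0, 0], "fingers": 0}, {"linear": [-4, -6, 30], "delta_rot": [0, 0, 0], "fingers": 0}, {"linear": [-6, -9.5, 30], "delta_rot": [0, 0, 0], "fingers": 0}, {"linear": [-6.5, -13.5, 30], "delta_rot": [0, 0, 0], "fingers": 0}, {"linear": [-6, -17.5, 30], "delta_rot": [0, 0, 0], "fingers": 0}, {"linear": [-5, -21.5, 30], "delta_rot": [0, 0, -0.1], "fingers": 0}, {"linear": [-3.5, -25.5, 30], "delta_rot": [0, 0, -0.2], "fingers": 0}, {"linear": [-2, -29.5, 30], "delta_rot": [0, 0, -0.3], "fingers": 0}, {"linear": [-0.5, -33, 30], "delta_rot": [0, 0, -0.4], "fingers": 0}, {"linear": [1, -36.5, 30], "delta_rot": [0, 0, -0.5], "fingers": 0}, {"linear": [2.5, -40, 30], "delta_rot": [0, 0, -0.55], "fingers": 0}, {"linear": [4, -43.5, 30], "delta_rot": [0, 0, -0.55], "fingers": 0}, {"linear": [5.1, -45.8, 30], "delta_rot": [0, 0, -0.55], "fingers": 0}]'

```text
time_s: 28.03
position: [0.5618, -0.2208, 0.3175]
ee_rot: [-0.633, 0.635, -0.313, 0.313]
force: [-1.0, -0.5, 0.2]
width: 0.029
```

```bash
python3 look.py 19 wrist long_tube_center
```

```text
wrist long_tube_center [ 0.5606 -0.2232  0.3107] 0.58 [273. 269.]
28.1333 [ 0.5616 -0.2218  0.3172] [ 0.1   0.88 -0.13] 0.0289
```

View pics/wrist_19.png

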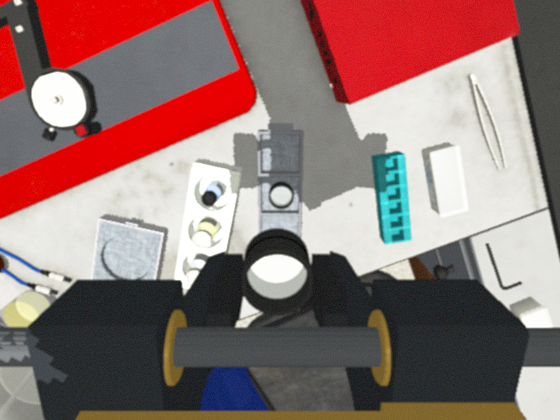

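Emit:
drive_tool --motion '[{"linear": [0, 0, -2], "delta_rot": [0, 0, 0], "fingers": 0}, {"linear": [0, 0, -6], "delta_rot": [0, 0, 0], "fingers": 0}, {"linear": [0, 0, -10], "delta_rot": [0, 0, 0], "fingers": 0}, {"linear": [0, 0, -14], "delta_rot": [0, 0, 0], "fingers": 0}, {"linear": [0, 0, -18], "delta_rot": [0, 0, 0], "fingers": 0}, {"linear": [0, 0, -22], "delta_rot": [0, 0, 0], "fingers": 0}, {"linear": [0, 0, -25], "delta_rot": [0, 0, 0], "fingers": 0}, {"linear": [0, 0, -25.5], "delta_rot": [0, 0, 0], "fingers": 0}, {"linear": [0, 0, -25.5], "delta_rot": [0, 0, 0], "fingers": 0}, {"linear": [0, 0, -25.5], "delta_rot": [0, 0, 0], "fingers": 0}]'

```text
time_s: 28.97
position: [0.5626, -0.2168, 0.0642]
ee_rot: [0.635, -0.634, 0.312, -0.313]
force: [0.1, -0.7, 0.4]
width: 0.0288
```

```bash
python3 look.py 20 wrist long_tube_center; python3 ov.py wrist f "[((.5616,-.2168),.015,.045)]"
```

```text
wrist long_tube_center [ 0.5638 -0.2187  0.0595] 0.56 [278. 273.]
29.0667 [ 0.5634 -0.2173  0.0652] [ 0.45 -0.46 -0.62] 0.0285
```

View pics/ov_f.png

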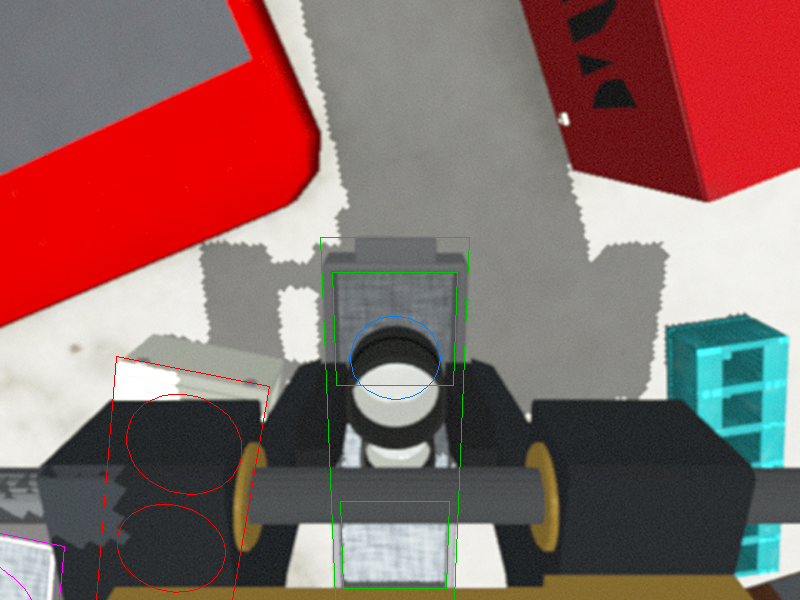

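Emit:
drive_tool --motion '[{"linear": [-0.1, 0.1, -1.5], "delta_rot": [0, 0, 0], "fingers": 0}, {"linear": [-0.1, 0.1, -3], "delta_rot": [0, 0, 0], "fingers": 0}, {"linear": [-0.1, 0.1, -3.8], "delta_rot": [0, 0, 0], "fingers": 0}, {"linear": [-0.1, 0.1, -4], "delta_rot": [0, 0, 0], "fingers": 0}, {"linear": [-0.1, 0.1, -4], "delta_rot": [0, 0, 0], "fingers": 0}, {"linear": [-0.1, 0.1, -4], "delta_rot": [0, 0, 0], "fingers": 0}, {"linear": [-0.1, 0.1, -4], "delta_rot": [0, 0, 0], "fingers": 0}, {"linear": [-0.1, 0.1, -4], "delta_rot": [0, 0, 0], "fingers": 0}]'

```text
time_s: 29.78
position: [0.5612, -0.2161, 0.0233]
ee_rot: [0.634, -0.634, 0.312, -0.313]
force: [0.2, 0.6, 0.9]
width: 0.0289
```

```bash
python3 look.py 21 wrist long_tube_center
```

```text
wrist long_tube_center [ 0.5604 -0.2184  0.0157] 0.62 [274. 268.]
29.8833 [ 0.561  -0.216   0.0231] [-0.18 -0.89 -0.07] 0.0284
```

View pics/wrist_21.png

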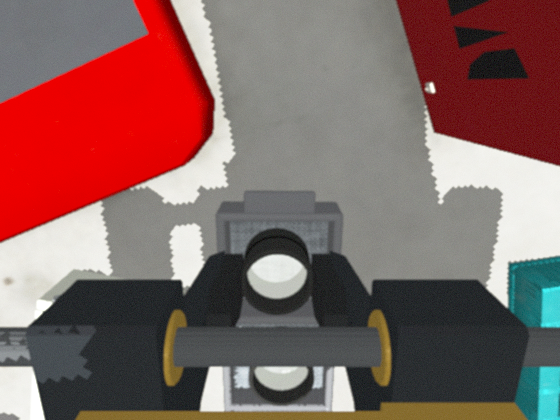

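Emit:
drive_tool --motion '[{"linear": [0, 0, -0.18], "delta_rot": [0, 0, 0], "fingers": 0}, {"linear": [0, 0, -0.18], "delta_rot": [0, 0, 0], "fingers": 0}, {"linear": [0, 0, -0.18], "delta_rot": [0, 0, 0], "fingers": 0}, {"linear": [0, 0, -0.18], "delta_rot": [0, 0, 0], "fingers": 0}]'

```text
time_s: 30.22
position: [0.5607, -0.2159, 0.0209]
ee_rot: [-0.634, 0.634, -0.312, 0.312]
force: [-0.0, 1.2, -0.5]
width: 0.0289
```

Release and lift.

Emit:
drive_tool --motion '[{"linear": [0, 0, 0], "delta_rot": [0, 0, 0], "fingers": 0.6}, {"linear": [0, 0, 0], "delta_rot": [0, 0, 0], "fingers": 0.6}, {"linear": [0, 0, 0], "delta_rot": [0, 0, 0], "fingers": 0.6}, {"linear": [0, 0, 0], "delta_rot": [0, 0, 0], "fingers": 0.6}, {"linear": [0, 0, 1], "delta_rot": [0, 0, 0], "fingers": 0.7}, {"linear": [0, 0, 4], "delta_rot": [0, 0, 0], "fingers": 0.7}, {"linear": [0, 0, 8], "delta_rot": [0, 0, 0], "fingers": 1}, {"linear": [0, 0, 12], "delta_rot": [0, 0, 0], "fingers": 1}, {"linear": [0, 0, 16], "delta_rot": [0, 0, 0], "fingers": 1}, {"linear": [0, 0, 20], "delta_rot": [0, 0, 0], "fingers": 1}, {"linear": [0, 0, 24], "delta_rot": [0, 0, 0], "fingers": 1}, {"linear": [0, 0, 28], "delta_rot": [0, 0, 0], "fingers": 1}, {"linear": [0, 0, 30], "delta_rot": [0, 0, 0], "fingers": 1}, {"linear": [0, 0, 30], "delta_rot": [0, 0, 0], "fingers": 1}]'

```text
time_s: 31.38
position: [0.5628, -0.2173, 0.3273]
ee_rot: [0.635, -0.634, 0.309, -0.316]
force: [0.4, 0.2, 0.4]
width: 0.0879
```

```bash
python3 ov.py wrist g "[((.561,-.216),.015,.0275)]"; python3 look.py 22 wrist long_tube_center
```

```text
31.5333 [ 0.5602 -0.2156  0.3205] [ 0.44  0.52 -0.35] 0.0882
```

View pics/ov_g.png

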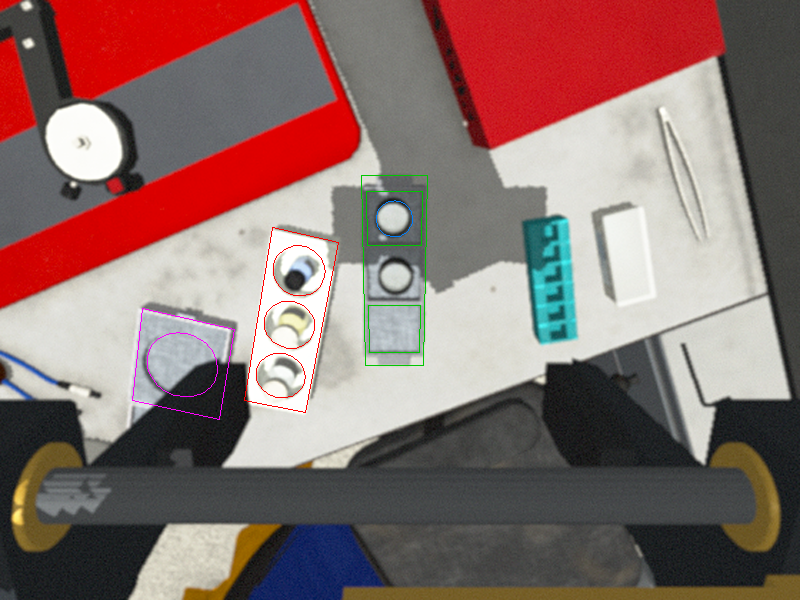

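Emit:
drive_tool --motion '[{"linear": [-1, 4, 0], "delta_rot": [0, 0, 0], "fingers": 1}, {"linear": [-2, 8, 0], "delta_rot": [0, 0, 0], "fingers": 1}, {"linear": [-3, 12, 0], "delta_rot": [0, 0, 0.1], "fingers": 1}, {"linear": [-4, 16, 0], "delta_rot": [0, 0, 0.2], "fingers": 1}, {"linear": [-5, 20, 0], "delta_rot": [0, 0, 0.3], "fingers": 1}, {"linear": [-6, 24, 0], "delta_rot": [0, 0, 0.4], "fingers": 1}, {"linear": [-7, 28, 0], "delta_rot": [0, 0, 0.5], "fingers": 1}, {"linear": [-8, 32, 0], "delta_rot": [0, 0, 0.55], "fingers": 1}, {"linear": [-9, 36, 0], "delta_rot": [0, 0, 0.55], "fingers": 1}, {"linear": [-9, 40, 0], "delta_rot": [0, 0, 0.55], "fingers": 1}, {"linear": [-9, 44, 0], "delta_rot": [0, 0, 0.55], "fingers": 1}, {"linear": [-9, 48, 0], "delta_rot": [0, 0, 0.55], "fingers": 1}, {"linear": [-9, 52, -1], "delta_rot": [0, 0, 0.55], "fingers": 1}, {"linear": [-9, 54.1, -4], "delta_rot": [0, 0, 0.55], "fingers": 1}, {"linear": [-9, 54.1, -8], "delta_rot": [0, 0, 0.55], "fingers": 1}, {"linear": [-9, 54.1, -12], "delta_rot": [0, 0, 0.55], "fingers": 1}, {"linear": [-9, 54.1, -16], "delta_rot": [0, 0, 0.55], "fingers": 1}, {"linear": [-9, 54.1, -20], "delta_rot": [0, 0, 0.55], "fingers": 1}, {"linear": [-9, 54.1, -23], "delta_rot": [0, 0, 0.55], "fingers": 1}, {"linear": [-9, 54.1, -24], "delta_rot": [0, 0, 0.55], "fingers": 1}]'

```text
time_s: 33.2
position: [0.4667, 0.3221, 0.075]
ee_rot: [-0.693, 0.698, -0.131, 0.126]
force: [-1.1, -0.3, -0.4]
width: 0.0881
```

Run:
```python
from fit import *
d=cam('wrist');cv2.imwrite('pics/wrist_23.png',d['image'])
for n,x0 in(('short_tube_center',(.471,.3255)),('power_sensor_center',(.421,.2365))):
    for o in r.cut_out('wrist',n)[:1]:
        p,e,A=fit(d,n,np.asarray(o['pixels']),x0);print(n,round(o['confidence'],2),p.round(4),round(e),A)
s=r.observe();print(s['time_s'],s['position'],s['width'])
```

```text
short_tube_center 0.81 [0.4708 0.3255] 48 2187.0
power_sensor_center 0.97 [0.421  0.2386] 435 5913.0
33.35 [0.47032293 0.32459525 0.08049625] 0.0882219501677923
```

View pics/wrist_23.png

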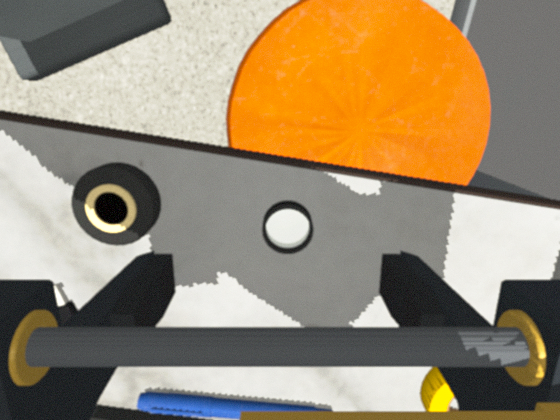

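Emit:
drive_tool --motion '[{"linear": [0.03, 0.08, -1], "delta_rot": [0, 0, 0], "fingers": 0.65}, {"linear": [0.03, 0.08, -3.5], "delta_rot": [0, 0, 0], "fingers": 0.65}, {"linear": [0.03, 0.08, -5.5], "delta_rot": [0, 0, 0], "fingers": 0.65}, {"linear": [0.03, 0.08, -6.7], "delta_rot": [0, 0, 0], "fingers": 0.65}, {"linear": [0.03, 0.08, -7], "delta_rot": [0, 0, 0], "fingers": 0.65}, {"linear": [0.03, 0.08, -7], "delta_rot": [0, 0, 0], "fingers": 0.65}, {"linear": [0.03, 0.08, -7], "delta_rot": [0, 0, 0], "fingers": 0.65}, {"linear": [0.03, 0.08, -7], "delta_rot": [0, 0, 0], "fingers": 0.65}, {"linear": [0.03, 0.08, -7], "delta_rot": [0, 0, 0], "fingers": 0.65}, {"linear": [0.03, 0.08, -7], "delta_rot": [0, 0, 0], "fingers": 0.65}]'

```text
time_s: 34.18
position: [0.4716, 0.3263, 0.0117]
ee_rot: [0.696, -0.695, 0.128, -0.129]
force: [0.7, -0.1, 0.2]
width: 0.0568
```

```bash
python3 look.py 24 wrist short_tube_center
```

```text
wrist short_tube_center [0.472  0.3281 0.0027] 0.74 [282. 264.]
34.2833 [0.4713 0.3261 0.0114] [-0.26  0.3  -0.08] 0.0573
```

View pics/wrist_24.png

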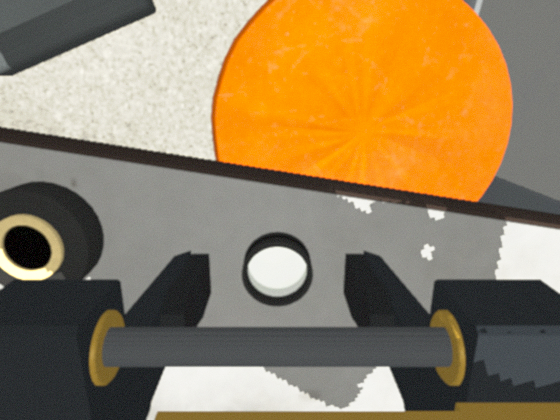

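Emit:
drive_tool --motion '[{"linear": [0, 0, -0.35], "delta_rot": [0, 0, 0], "fingers": 0.6}, {"linear": [0, 0, -0.35], "delta_rot": [0, 0, 0], "fingers": 0.6}, {"linear": [0, 0, -0.35], "delta_rot": [0, 0, 0], "fingers": 0.6}, {"linear": [0, 0, -0.35], "delta_rot": [0, 0, 0], "fingers": 0.6}, {"linear": [0, 0, -0.35], "delta_rot": [0, 0, 0], "fingers": 0.6}, {"linear": [0, 0, -0.35], "delta_rot": [0, 0, 0], "fingers": 0.6}, {"linear": [0, 0, -0.35], "delta_rot": [0, 0, 0], "fingers": 0.6}]'

```text
time_s: 34.87
position: [0.4711, 0.3259, 0.0074]
ee_rot: [0.695, -0.695, 0.128, -0.128]
force: [0.4, -0.4, 0.1]
width: 0.0527
```

Emit:
drive_tool --motion '[{"linear": [0, 0, -0.1], "delta_rot": [0, 0, 0], "fingers": 0.6}, {"linear": [0, 0, -0.1], "delta_rot": [0, 0, 0], "fingers": 0.6}, {"linear": [0, 0, -0.1], "delta_rot": [0, 0, 0], "fingers": 0.6}, {"linear": [0, 0, -0.1], "delta_rot": [0, 0, 0], "fingers": 0}, {"linear": [0, 0, -0.1], "delta_rot": [0, 0, 0], "fingers": 0}, {"linear": [0, 0, -0.1], "delta_rot": [0, 0, 0], "fingers": 0}, {"linear": [0, 0, -0.1], "delta_rot": [0, 0, 0], "fingers": 0}, {"linear": [0, 0, -0.1], "delta_rot": [0, 0, 0], "fingers": 0}, {"linear": [0, 0, -0.1], "delta_rot": [0, 0, 0], "fingers": 0}, {"linear": [0, 0, -0.1], "delta_rot": [0, 0, 0], "fingers": 0}, {"linear": [0, 0, -0.1], "delta_rot": [0, 0, 0], "fingers": 0}]' --grip_force 25

```text
time_s: 35.78
position: [0.4711, 0.3259, 0.0064]
ee_rot: [0.695, -0.695, 0.128, -0.128]
force: [0.2, 0.0, -0.5]
width: 0.0294
```

```bash
python3 look.py 25 wrist short_tube_center
```

```text
wrist short_tube_center [0.4694 0.3284 0.005 ] 0.93 [282. 267.]
35.8833 [0.4711 0.3259 0.0064] [-0.15  0.15  0.32] 0.0287
```

View pics/wrist_25.png

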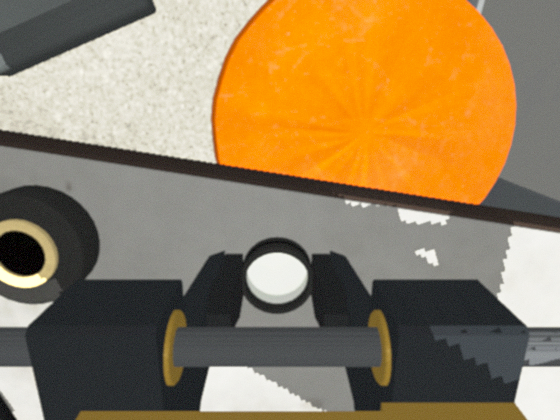

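Emit:
drive_tool --motion '[{"linear": [0, 0, 1], "delta_rot": [0, 0, 0], "fingers": 0}, {"linear": [0, 0, 3.5], "delta_rot": [0, 0, 0], "fingers": 0}, {"linear": [0, 0, 7], "delta_rot": [0, 0, 0], "fingers": 0}, {"linear": [0, 0, 11], "delta_rot": [0, 0, 0], "fingers": 0}, {"linear": [0, 0, 15], "delta_rot": [0, 0, 0], "fingers": 0}, {"linear": [0, 0, 19], "delta_rot": [0, 0, 0], "fingers": 0}, {"linear": [0, 0, 23], "delta_rot": [0, 0, 0], "fingers": 0}, {"linear": [0, 0, 27], "delta_rot": [0, 0, 0], "fingers": 0}, {"linear": [-0.5, -2, 30], "delta_rot": [0, 0, 0], "fingers": 0}, {"linear": [-1.5, -5.5, 31.5], "delta_rot": [0, 0, 0], "fingers": 0}, {"linear": [-2.5, -9.5, 31.5], "delta_rot": [0, 0, 0], "fingers": 0}, {"linear": [-2.5, -13.5, 31.5], "delta_rot": [0, 0, 0], "fingers": 0}, {"linear": [-2.5, -17.5, 31.5], "delta_rot": [0, 0, 0], "fingers": 0}, {"linear": [-2.5, -21.5, 31.5], "delta_rot": [0, 0, 0], "fingers": 0}, {"linear": [-2.5, -25.5, 31.5], "delta_rot": [0, 0, 0], "fingers": 0}, {"linear": [-1.5, -29, 31.5], "delta_rot": [0, 0, -0.1], "fingers": 0}, {"linear": [0, -32.5, 31.5], "delta_rot": [0, 0, -0.2], "fingers": 0}, {"linear": [1.5, -36, 31.5], "delta_rot": [0, 0, -0.3], "fingers": 0}, {"linear": [3, -39.5, 31.5], "delta_rot": [0, 0, -0.4], "fingers": 0}, {"linear": [5, -43, 31.5], "delta_rot": [0, 0, -0.5], "fingers": 0}]'

```text
time_s: 37.55
position: [0.5205, -0.106, 0.3223]
ee_rot: [0.642, -0.641, 0.298, -0.298]
force: [1.0, 0.0, -0.3]
width: 0.029
```

```bash
python3 look.py 26 wrist short_tube_center; python3 ov.py wrist h
```

```text
wrist short_tube_center [ 0.5215 -0.1052  0.3196] 0.6 [282. 271.]
37.65 [ 0.522  -0.1106  0.3222] [ 0.17  0.01 -0.  ] 0.0287
```

View pics/ov_h.png

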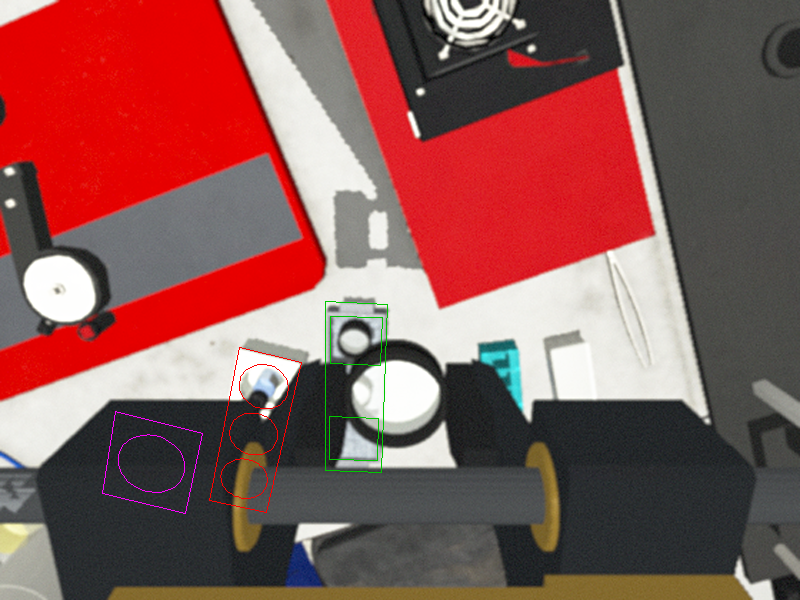

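Emit:
drive_tool --motion '[{"linear": [1.8, -3.5, 0], "delta_rot": [0, 0, -0.05], "fingers": 0}, {"linear": [3.6, -7, 0], "delta_rot": [0, 0, -0.05], "fingers": 0}, {"linear": [5.4, -10.5, 0], "delta_rot": [0, 0, -0.05], "fingers": 0}, {"linear": [7.2, -14, 0], "delta_rot": [0, 0, -0.05], "fingers": 0}, {"linear": [9, -17.3, 0], "delta_rot": [0, 0, -0.05], "fingers": 0}, {"linear": [10.1, -19.2, -1], "delta_rot": [0, 0, -0.05], "fingers": 0}, {"linear": [10.1, -19.2, -4], "delta_rot": [0, 0, -0.05], "fingers": 0}, {"linear": [10.1, -19.2, -8], "delta_rot": [0, 0, -0.05], "fingers": 0}, {"linear": [10.1, -19.2, -12], "delta_rot": [0, 0, -0.05], "fingers": 0}, {"linear": [10.1, -19.2, -16], "delta_rot": [0, 0, -0.05], "fingers": 0}, {"linear": [10.1, -19.2, -20], "delta_rot": [0, 0, -0.05], "fingers": 0}, {"linear": [10.1, -19.2, -24], "delta_rot": [0, 0, -0.05], "fingers": 0}, {"linear": [10.1, -19.2, -26.5], "delta_rot": [0, 0, -0.05], "fingers": 0}, {"linear": [10.1, -19.2, -27.5], "delta_rot": [0, 0, -0.05], "fingers": 0}, {"linear": [10.1, -19.2, -27.5], "delta_rot": [0, 0, -0.05], "fingers": 0}, {"linear": [10.1, -19.2, -27.5], "delta_rot": [0, 0, -0.05], "fingers": 0}, {"linear": [10.1, -19.2, -27.5], "delta_rot": [0, 0, -0.05], "fingers": 0}]'

```text
time_s: 39.12
position: [0.6237, -0.2966, 0.0491]
ee_rot: [0.635, -0.634, 0.311, -0.313]
force: [0.2, -0.4, 0.1]
width: 0.0288
```

```bash
python3 look.py 27 wrist short_tube_center; python3 ov.py wrist i "[((.6224,-.296),.015,.053)]"
```

```text
wrist short_tube_center [ 0.6249 -0.2942  0.0478] 0.7 [284. 269.]
39.2167 [ 0.6236 -0.2967  0.0489] [-0.51  0.05 -0.87] 0.0287
```

View pics/ov_i.png

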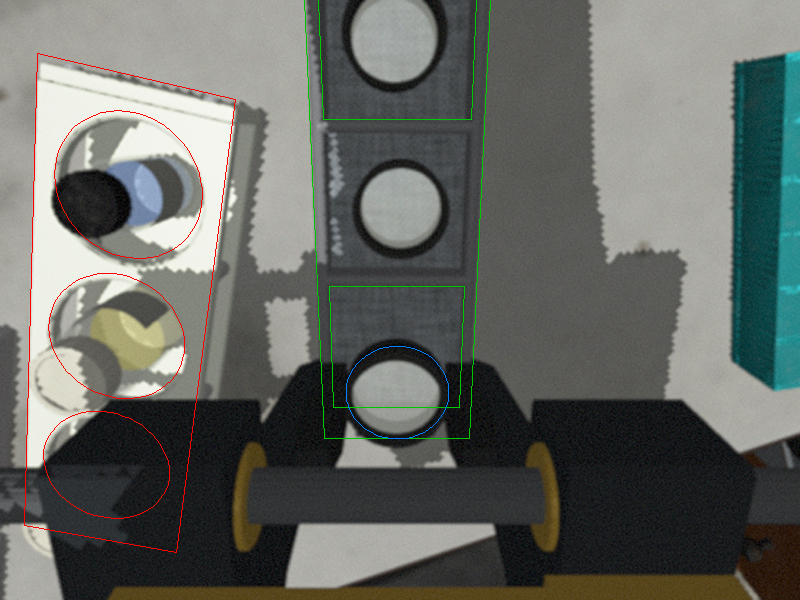

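Emit:
drive_tool --motion '[{"linear": [0.1, -0.12, -0.5], "delta_rot": [0, 0, 0], "fingers": 0}, {"linear": [0.1, -0.12, -1.5], "delta_rot": [0, 0, 0], "fingers": 0}, {"linear": [0.1, -0.12, -2.2], "delta_rot": [0, 0, 0], "fingers": 0}, {"linear": [0.1, -0.12, -2.4], "delta_rot": [0, 0, 0], "fingers": 0}, {"linear": [0.1, -0.12, -2.4], "delta_rot": [0, 0, 0], "fingers": 0}, {"linear": [0.1, -0.12, -2.4], "delta_rot": [0, 0, 0], "fingers": 0}, {"linear": [0.1, -0.12, -2.4], "delta_rot": [0, 0, 0], "fingers": 0}, {"linear": [0.1, -0.12, -2.4], "delta_rot": [0, 0, 0], "fingers": 0}]'

```text
time_s: 39.93
position: [0.623, -0.2974, 0.0223]
ee_rot: [-0.634, 0.634, -0.312, 0.312]
force: [-0.5, -0.5, 0.3]
width: 0.0288
```

```bash
python3 look.py 28 wrist short_tube_center
```

```text
wrist short_tube_center [ 0.6241 -0.2971  0.0208] 0.93 [281. 273.]
40.0333 [ 0.6231 -0.2973  0.0224] [ 0.88 -0.44  0.4 ] 0.029
```

View pics/wrist_28.png

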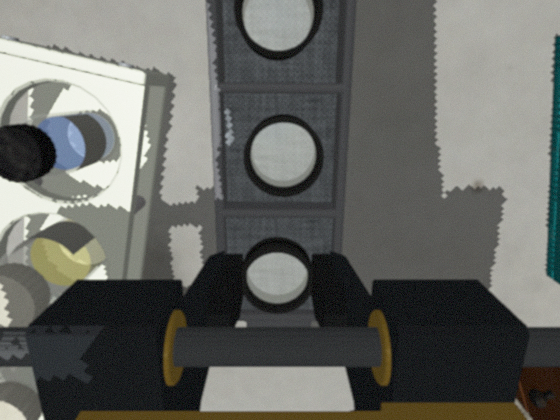

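Emit:
drive_tool --motion '[{"linear": [0, 0, -0.05], "delta_rot": [0, 0, 0], "fingers": 0}, {"linear": [0, 0, -0.05], "delta_rot": [0, 0, 0], "fingers": 0.6}, {"linear": [0, 0, -0.05], "delta_rot": [0, 0, 0], "fingers": 0.6}, {"linear": [0, 0, -0.05], "delta_rot": [0, 0, 0], "fingers": 0.6}, {"linear": [0, 0, -0.05], "delta_rot": [0, 0, 0], "fingers": 0.6}, {"linear": [0, 0, 1], "delta_rot": [0, 0, 0], "fingers": 0.6}, {"linear": [0, 0, 4], "delta_rot": [0, 0, 0], "fingers": 0.7}, {"linear": [0, 0, 8], "delta_rot": [0, 0, 0], "fingers": 1}, {"linear": [0, 0, 12], "delta_rot": [0, 0, 0], "fingers": 1}, {"linear": [0, 0, 16], "delta_rot": [0, 0, 0], "fingers": 1}, {"linear": [0, 0, 20], "delta_rot": [0, 0, 0], "fingers": 1}, {"linear": [0, 0, 24], "delta_rot": [0, 0, 0], "fingers": 1}, {"linear": [0, 0, 28], "delta_rot": [0, 0, 0], "fingers": 1}, {"linear": [0, 0, 30], "delta_rot": [0, 0, 0], "fingers": 1}, {"linear": [0, 0, 30], "delta_rot": [0, 0, 0], "fingers": 1}]'

```text
time_s: 41.28
position: [0.6248, -0.2991, 0.3297]
ee_rot: [0.634, -0.634, 0.309, -0.316]
force: [-0.4, -1.2, 0.8]
width: 0.0882
```

```bash
python3 ov.py wrist j "[((.623,-.2973),.015,.0275)]"; python3 look.py 29 wrist short_tube_center
```

```text
wrist short_tube_center [ 0.6229 -0.2969  0.017 ] 0.85 [277. 153.]
41.4333 [ 0.6226 -0.297   0.322 ] [ 0.1   0.66 -0.81] 0.0882
```

View pics/ov_j.png

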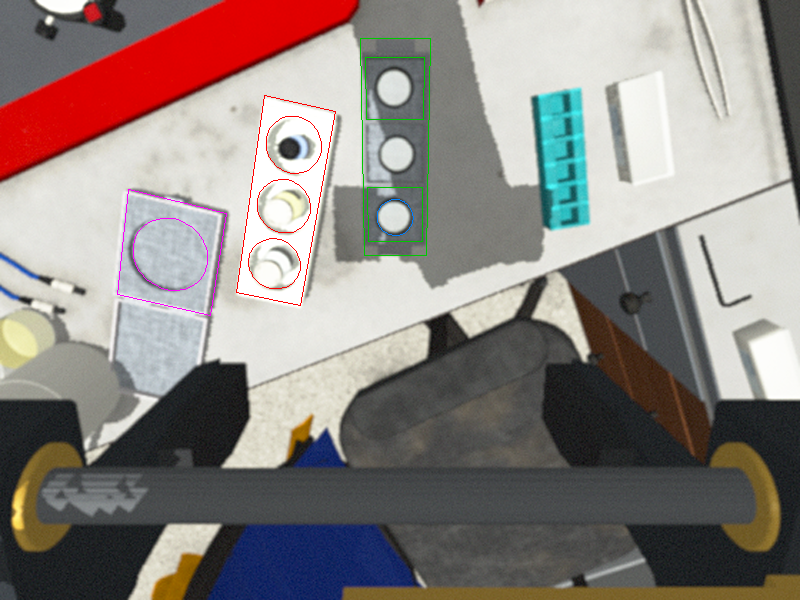

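Emit:
drive_tool --motion '[{"linear": [-1.5, 3.8, 0], "delta_rot": [0, 0, 0], "fingers": 1}, {"linear": [-3, 7.6, 0], "delta_rot": [0, 0, 0.1], "fingers": 1}, {"linear": [-4.5, 11.4, 0], "delta_rot": [0, 0, 0.2], "fingers": 1}, {"linear": [-6, 15.2, 0], "delta_rot": [0, 0, 0.3], "fingers": 1}, {"linear": [-7.5, 19, 0], "delta_rot": [0, 0, 0.4], "fingers": 1}, {"linear": [-9, 22.8, 0], "delta_rot": [0, 0, 0.5], "fingers": 1}, {"linear": [-10.5, 26.6, 0], "delta_rot": [0, 0, 0.55], "fingers": 1}, {"linear": [-12, 30.4, 0], "delta_rot": [0, 0, 0.55], "fingers": 1}, {"linear": [-13.5, 34.2, 0], "delta_rot": [0, 0, 0.55], "fingers": 1}, {"linear": [-15, 38, 0], "delta_rot": [0, 0, 0.55], "fingers": 1}, {"linear": [-16.5, 41.8, 0], "delta_rot": [0, 0, 0.55], "fingers": 1}, {"linear": [-18, 45.6, 0], "delta_rot": [0, 0, 0.55], "fingers": 1}, {"linear": [-19.5, 49.4, 0], "delta_rot": [0, 0, 0.55], "fingers": 1}, {"linear": [-20.2, 53.4, -1], "delta_rot": [0, 0, 0.55], "fingers": 1}, {"linear": [-20.2, 53.4, -5], "delta_rot": [0, 0, 0.55], "fingers": 1}, {"linear": [-20.2, 53.4, -9], "delta_rot": [0, 0, 0.55], "fingers": 1}, {"linear": [-20.2, 53.4, -13], "delta_rot": [0, 0, 0.55], "fingers": 1}, {"linear": [-20.2, 53.4, -17], "delta_rot": [0, 0, 0.55], "fingers": 1}, {"linear": [-20.2, 53.4, -20], "delta_rot": [0, 0, 0.55], "fingers": 1}, {"linear": [-20.2, 53.4, -20], "delta_rot": [0, 0, 0.55], "fingers": 1}]'

```text
time_s: 43.1
position: [0.4161, 0.2337, 0.1163]
ee_rot: [-0.692, 0.699, -0.131, 0.125]
force: [-0.8, -0.5, 0.4]
width: 0.0882
```

Run:
```python
from fit import *
d=cam('wrist');cv2.imwrite('pics/wrist_30.png',d['image'])
for n,x0 in(('power_sensor_center',(.421,.2365)),):
    for o in r.cut_out('wrist',n)[:1]:
        p,e,A=fit(d,n,np.asarray(o['pixels']),x0);print(n,round(o['confidence'],2),p.round(4),round(e),A)
s=r.observe();print(s['time_s'],s['position'],s['width'])
```

```text
power_sensor_center 0.83 [0.4209 0.237 ] 221 3826.0
43.2 [0.41987713 0.23584041 0.12159884] 0.08821062795822822
```

View pics/wrist_30.png

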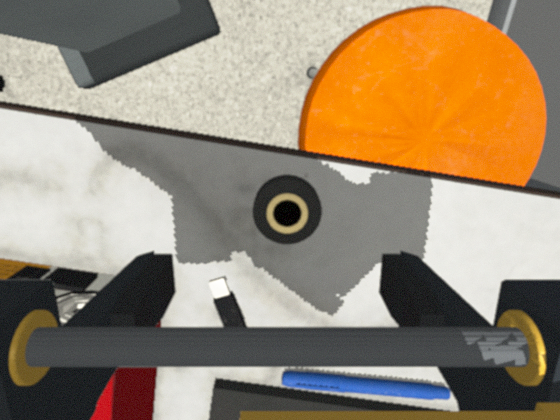

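Emit:
drive_tool --motion '[{"linear": [0, 0.03, 0], "delta_rot": [0, 0, -0.1], "fingers": 1}, {"linear": [0, 0.03, -1], "delta_rot": [0, 0, -0.2], "fingers": 1}, {"linear": [0, 0.03, -3], "delta_rot": [0, 0, -0.3], "fingers": 1}, {"linear": [0, 0.03, -6], "delta_rot": [0, 0, -0.3], "fingers": 1}, {"linear": [0, 0.03, -9], "delta_rot": [0, 0, -0.3], "fingers": 1}, {"linear": [0, 0.03, -10.5], "delta_rot": [0, 0, -0.3], "fingers": 1}, {"linear": [0, 0.03, -11], "delta_rot": [0, 0, -0.3], "fingers": 1}, {"linear": [0, 0.03, -11.1], "delta_rot": [0, 0, -0.3], "fingers": 1}, {"linear": [0, 0.03, -11.1], "delta_rot": [0, 0, -0.3], "fingers": 1}, {"linear": [0, 0.03, -11.1], "delta_rot": [0, 0, -0.3], "fingers": 1}, {"linear": [0, 0.03, -11.1], "delta_rot": [0, 0, -0.3], "fingers": 1}, {"linear": [0, 0.03, -11.1], "delta_rot": [0, 0, -0.3], "fingers": 1}]'

```text
time_s: 44.2
position: [0.4217, 0.2375, 0.0125]
ee_rot: [0.669, -0.668, 0.23, -0.231]
force: [-0.3, 0.4, -0.5]
width: 0.0882
```

```bash
python3 look.py 31 wrist power_sensor_center
```

```text
wrist power_sensor_center [0.419  0.2376 0.0088] 0.61 [275. 265.]
44.3 [0.4214 0.2373 0.012 ] [-0.89 -0.58 -0.45] 0.0876
```

View pics/wrist_31.png

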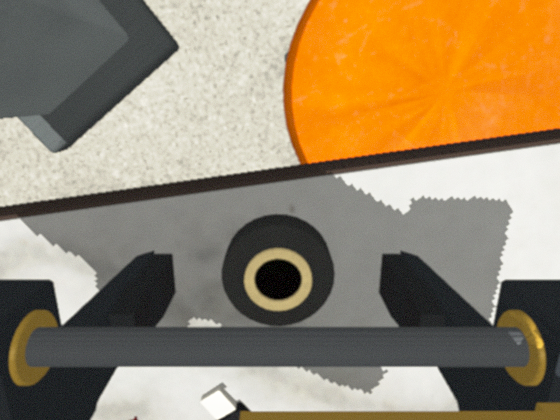

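Lower slightly and close with a firmer grip.

Emit:
drive_tool --motion '[{"linear": [0, 0, -0.25], "delta_rot": [0, 0, 0], "fingers": 0.75}, {"linear": [0, 0, -0.25], "delta_rot": [0, 0, 0], "fingers": 0.75}, {"linear": [0, 0, -0.25], "delta_rot": [0, 0, 0], "fingers": 0.75}, {"linear": [0, 0, -0.25], "delta_rot": [0, 0, 0], "fingers": 0.75}, {"linear": [0, 0, -0.25], "delta_rot": [0, 0, 0], "fingers": 0.75}, {"linear": [0, 0, -0.25], "delta_rot": [0, 0, 0], "fingers": 0.75}]' --grip_force 35

```text
time_s: 44.8
position: [0.421, 0.237, 0.0089]
ee_rot: [-0.668, 0.668, -0.231, 0.231]
force: [0.6, 0.4, 0.1]
width: 0.0662
```

Emit:
drive_tool --motion '[{"linear": [0, 0, -0.05], "delta_rot": [0, 0, 0], "fingers": 0}, {"linear": [0, 0, -0.05], "delta_rot": [0, 0, 0], "fingers": 0}, {"linear": [0, 0, -0.05], "delta_rot": [0, 0, 0], "fingers": 0}, {"linear": [0, 0, -0.05], "delta_rot": [0, 0, 0], "fingers": 0}, {"linear": [0, 0, -0.05], "delta_rot": [0, 0, 0], "fingers": 0}, {"linear": [0, 0, -0.05], "delta_rot": [0, 0, 0], "fingers": 0}, {"linear": [0, 0, -0.05], "delta_rot": [0, 0, 0], "fingers": 0}, {"linear": [0, 0, -0.05], "delta_rot": [0, 0, 0], "fingers": 0}]' --grip_force 35

```text
time_s: 45.47
position: [0.4211, 0.237, 0.0084]
ee_rot: [0.668, -0.668, 0.231, -0.231]
force: [0.6, 1.0, -0.8]
width: 0.0472
```

```bash
python3 look.py 32 wrist power_sensor_center
```

```text
wrist power_sensor_center [0.4155 0.2363 0.0083] 0.68 [269. 265.]
45.5667 [0.4211 0.237  0.0084] [ 0.19 -0.09 -0.44] 0.0466
```

View pics/wrist_32.png

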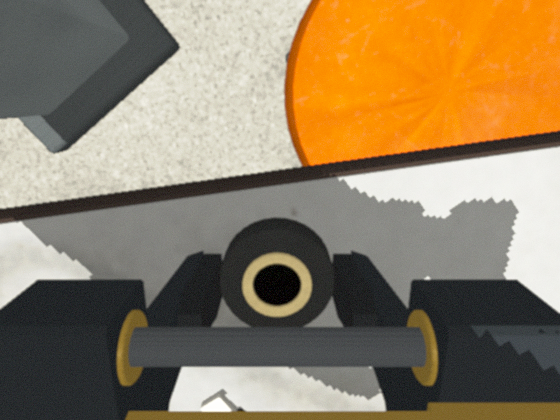

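Emit:
drive_tool --motion '[{"linear": [0, 0, 0], "delta_rot": [0, 0, 0], "fingers": 0}, {"linear": [0, 0, 1], "delta_rot": [0, 0, 0], "fingers": 0}, {"linear": [0, 0, 3], "delta_rot": [0, 0, 0], "fingers": 0}, {"linear": [0, 0, 6], "delta_rot": [0, 0, 0], "fingers": 0}, {"linear": [0, 0, 10], "delta_rot": [0, 0, 0], "fingers": 0}, {"linear": [0, 0, 14], "delta_rot": [0, 0, 0], "fingers": 0}, {"linear": [0, 0, 18], "delta_rot": [0, 0, 0], "fingers": 0}, {"linear": [0, 0, 22], "delta_rot": [0, 0, 0], "fingers": 0}, {"linear": [0, 0, 26], "delta_rot": [0, 0, 0], "fingers": 0}, {"linear": [0, -1, 29.5], "delta_rot": [0, 0, 0], "fingers": 0}, {"linear": [0.5, -4, 31.5], "delta_rot": [0, 0, 0], "fingers": 0}, {"linear": [1, -8, 31.5], "delta_rot": [0, 0, 0], "fingers": 0}, {"linear": [1.5, -12, 31.5], "delta_rot": [0, 0, 0], "fingers": 0}, {"linear": [2, -16, 31.5], "delta_rot": [0, 0, 0], "fingers": 0}, {"linear": [2.5, -20, 31.5], "delta_rot": [0, 0, 0], "fingers": 0}, {"linear": [3, -24, 31.5], "delta_rot": [0, 0, 0], "fingers": 0}, {"linear": [3.5, -28, 31.5], "delta_rot": [0, 0, 0], "fingers": 0}, {"linear": [4, -32, 31.5], "delta_rot": [0, 0, -0.1], "fingers": 0}, {"linear": [4.5, -36, 31.5], "delta_rot": [0, 0, -0.2], "fingers": 0}, {"linear": [5, -39, 31.5], "delta_rot": [0, 0, -0.3], "fingers": 0}]'

```text
time_s: 47.23
position: [0.4697, -0.1565, 0.324]
ee_rot: [0.625, -0.625, 0.33, -0.33]
force: [0.9, 0.6, -1.9]
width: 0.0468
```

```bash
python3 look.py 33 wrist power_sensor_center,sensor_case
```

```text
47.3833 [ 0.47   -0.1554  0.3236] [ 0.34  0.69 -1.51] 0.0466
```

View pics/wrist_33.png

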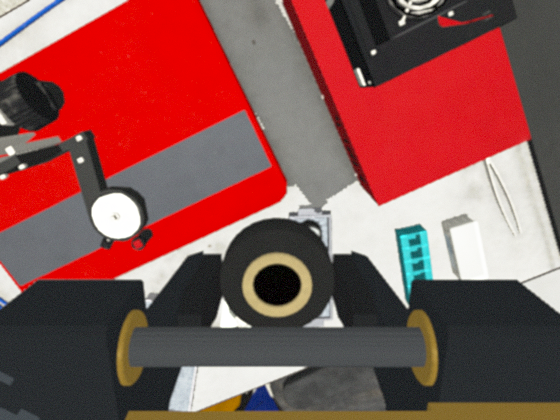

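Emit:
drive_tool --motion '[{"linear": [0.2, -4, 0], "delta_rot": [0, 0, -0.1], "fingers": 0}, {"linear": [0.4, -8, 0], "delta_rot": [0, 0, -0.18], "fingers": 0}, {"linear": [0.7, -12, 0], "delta_rot": [0, 0, -0.18], "fingers": 0}, {"linear": [1, -16, 0], "delta_rot": [0, 0, -0.18], "fingers": 0}, {"linear": [1.2, -20, 0], "delta_rot": [0, 0, -0.18], "fingers": 0}, {"linear": [1.5, -24, 0], "delta_rot": [0, 0, -0.18], "fingers": 0}, {"linear": [1.8, -27.5, 0], "delta_rot": [0, 0, -0.18], "fingers": 0}, {"linear": [1.8, -28.9, 0], "delta_rot": [0, 0, -0.18], "fingers": 0}, {"linear": [1.8, -28.9, -3], "delta_rot": [0, 0, -0.18], "fingers": 0}, {"linear": [1.8, -28.9, -7], "delta_rot": [0, 0, -0.18], "fingers": 0}, {"linear": [1.8, -28.9, -11], "delta_rot": [0, 0, -0.18], "fingers": 0}, {"linear": [1.8, -28.9, -15], "delta_rot": [0, 0, -0.18], "fingers": 0}, {"linear": [1.8, -28.9, -19], "delta_rot": [0, 0, -0.18], "fingers": 0}, {"linear": [1.8, -28.9, -21], "delta_rot": [0, 0, -0.18], "fingers": 0}, {"linear": [1.8, -28.9, -21], "delta_rot": [0, 0, -0.18], "fingers": 0}, {"linear": [1.8, -28.9, -21], "delta_rot": [0, 0, -0.18], "fingers": 0}]'

```text
time_s: 48.72
position: [0.4895, -0.44, 0.1131]
ee_rot: [0.595, -0.594, 0.383, -0.382]
force: [0.7, -0.1, -0.8]
width: 0.0468
```

```bash
python3 look.py 34 wrist power_sensor_center; python3 ov.py wrist k "[((.4893,-.4425),.024,.1225)]"
```

```text
wrist power_sensor_center [ 0.4871 -0.438   0.1138] 0.62 [276. 268.]
48.8167 [ 0.4904 -0.4423  0.1157] [-0.99 -0.38 -1.32] 0.0468
```

View pics/ov_k.png

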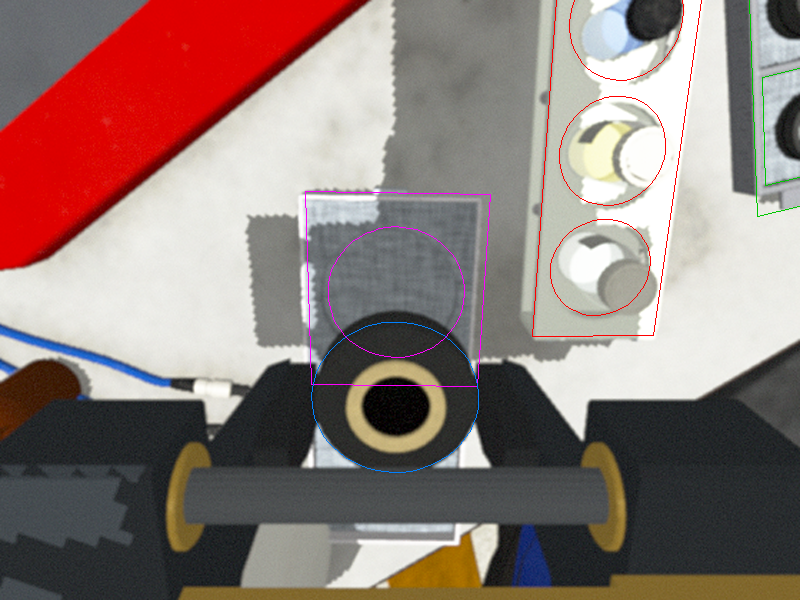

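Emit:
drive_tool --motion '[{"linear": [-0.15, -0.1, -1.5], "delta_rot": [0, 0, 0], "fingers": 0}, {"linear": [-0.15, -0.1, -4], "delta_rot": [0, 0, 0], "fingers": 0}, {"linear": [-0.15, -0.1, -6], "delta_rot": [0, 0, 0], "fingers": 0}, {"linear": [-0.15, -0.1, -7], "delta_rot": [0, 0, 0], "fingers": 0}, {"linear": [-0.15, -0.1, -7.2], "delta_rot": [0, 0, 0], "fingers": 0}, {"linear": [-0.15, -0.1, -7.2], "delta_rot": [0, 0, 0], "fingers": 0}, {"linear": [-0.15, -0.1, -7.2], "delta_rot": [0, 0, 0], "fingers": 0}, {"linear": [-0.15, -0.1, -7.2], "delta_rot": [0, 0, 0], "fingers": 0}]'

```text
time_s: 49.53
position: [0.4883, -0.4439, 0.0428]
ee_rot: [-0.594, 0.595, -0.382, 0.384]
force: [-0.4, 0.2, -2.1]
width: 0.0468
```

```bash
python3 look.py 35 wrist power_sensor_center; python3 ov.py wrist l "[((.4878,-.4435),.024,.0515)]"
```

```text
wrist power_sensor_center [ 0.4853 -0.4425  0.043 ] 0.78 [274. 268.]
49.6333 [ 0.4881 -0.4436  0.0426] [ 0.44 -0.23 -2.07] 0.0467
```

View pics/ov_l.png

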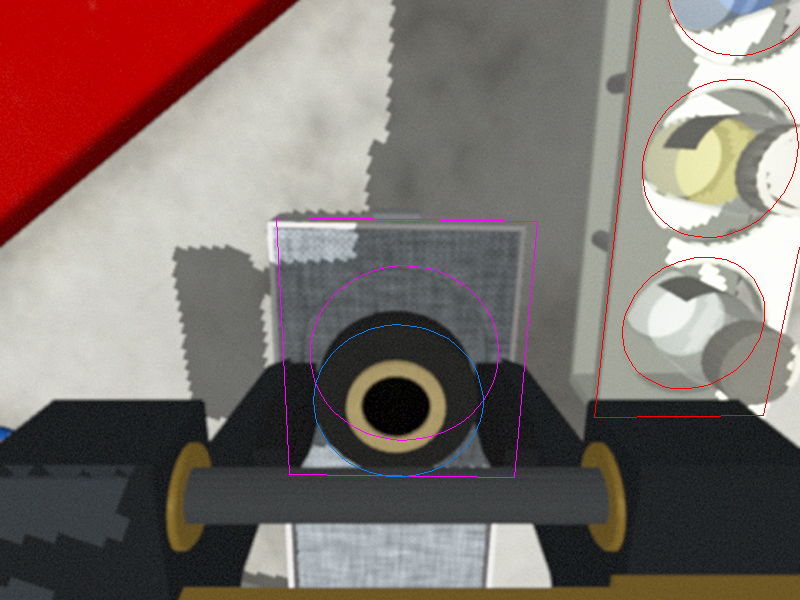

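Emit:
drive_tool --motion '[{"linear": [0, 0, -0.8], "delta_rot": [0, 0, 0], "fingers": 0}, {"linear": [0, 0, -1.4], "delta_rot": [0, 0, 0], "fingers": 0}, {"linear": [0, 0, -1.8], "delta_rot": [0, 0, 0], "fingers": 0}, {"linear": [0, 0, -1.9], "delta_rot": [0, 0, 0], "fingers": 0}, {"linear": [0, 0, -1.9], "delta_rot": [0, 0, 0], "fingers": 0}, {"linear": [0, 0, -1.9], "delta_rot": [0, 0, 0], "fingers": 0}, {"linear": [0, 0, -1.9], "delta_rot": [0, 0, 0], "fingers": 0}]'

```text
time_s: 50.27
position: [0.4876, -0.4432, 0.0224]
ee_rot: [-0.594, 0.594, -0.383, 0.383]
force: [-0.4, 0.0, -1.9]
width: 0.047
```

```bash
python3 look.py 36 wrist power_sensor_center
```

```text
wrist power_sensor_center [ 0.4835 -0.4412  0.0226] 0.86 [272. 266.]
50.3667 [ 0.4876 -0.4432  0.0225] [ 0.14  0.3  -2.91] 0.0469
```

View pics/wrist_36.png

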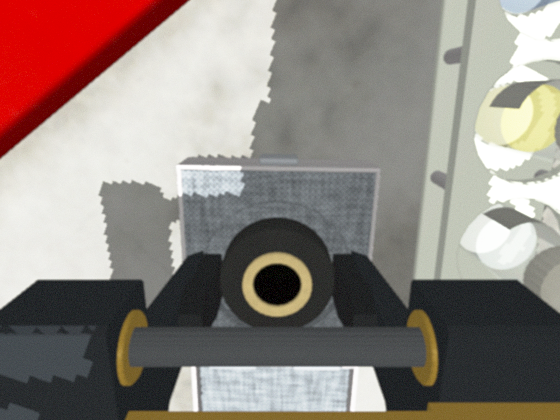

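Emit:
drive_tool --motion '[{"linear": [0, 0, -0.04], "delta_rot": [0, 0, 0], "fingers": 0.66}, {"linear": [0, 0, -0.04], "delta_rot": [0, 0, 0], "fingers": 0.66}, {"linear": [0, 0, -0.04], "delta_rot": [0, 0, 0], "fingers": 0.66}, {"linear": [0, 0, -0.04], "delta_rot": [0, 0, 0], "fingers": 0.66}, {"linear": [0, 0, 1], "delta_rot": [0, 0, 0], "fingers": 0.66}, {"linear": [0, 0, 4], "delta_rot": [0, 0, 0], "fingers": 0.66}, {"linear": [0, 0, 8], "delta_rot": [0, 0, 0], "fingers": 0.66}, {"linear": [0, 0, 12], "delta_rot": [0, 0, 0], "fingers": 1}, {"linear": [0, 0, 16], "delta_rot": [0, 0, 0], "fingers": 1}, {"linear": [0, 0, 20], "delta_rot": [0, 0, 0], "fingers": 1}, {"linear": [0, 0, 24], "delta_rot": [0, 0, 0], "fingers": 1}, {"linear": [0, 0, 28], "delta_rot": [0, 0, 0], "fingers": 1}, {"linear": [0, 0, 31], "delta_rot": [0, 0, 0], "fingers": 1}, {"linear": [0, 0, 31], "delta_rot": [0, 0, 0], "fingers": 1}, {"linear": [0, 0, 31], "delta_rot": [0, 0, 0], "fingers": 1}]'

```text
time_s: 51.62
position: [0.4878, -0.4438, 0.3351]
ee_rot: [-0.594, 0.594, -0.382, 0.385]
force: [0.3, 0.2, -0.4]
width: 0.0884
```

```bash
python3 ov.py wrist m; python3 look.py 37 wrist power_sensor_center,large_vial_center,slim_vial_center,long_tube_center,short_tube_center,stored_vial_center,stored_tube_center
```

```text
wrist power_sensor_center [ 0.4829 -0.4448  0.0208] 0.9 [274. 154.]
wrist large_vial_center [ 0.5653 -0.3891  0.0322] 0.72 [357. 142.]
wrist slim_vial_center [ 0.523  -0.2996  0.0327] 0.82 [361.  52.]
wrist stored_vial_center [ 0.5448 -0.3449  0.0323] 0.77 [359.  99.]
wrist stored_tube_center [ 0.5922 -0.2575  0.0211] 0.91 [431.  43.]
52.0667 [ 0.4874 -0.4429  0.3317] [0.51 0.11 0.52] 0.0881
```

View pics/ov_m.png

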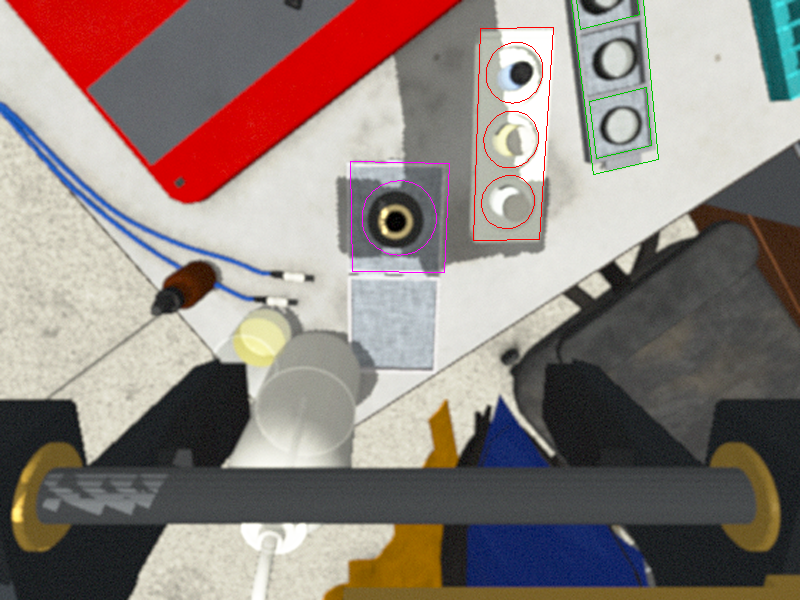

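Emit:
drive_tool --motion '[{"linear": [0.5, 4, 0], "delta_rot": [0, 0, 0], "fingers": 1}, {"linear": [1, 8, 0], "delta_rot": [0, 0, 0], "fingers": 1}, {"linear": [1.5, 12, 0], "delta_rot": [0, 0, 0], "fingers": 1}, {"linear": [2, 15, 0], "delta_rot": [0, 0, 0], "fingers": 1}, {"linear": [2, 15, 0], "delta_rot": [0, 0, 0], "fingers": 1}, {"linear": [2, 15, 0], "delta_rot": [0, 0, 0], "fingers": 1}]'

```text
time_s: 52.57
position: [0.5084, -0.291, 0.3323]
ee_rot: [0.595, -0.595, 0.382, -0.382]
force: [-0.4, -0.4, -0.0]
width: 0.0882
```

Run:
```python
from fit import *
d=cam('wrist');im=d['image'];cv2.imwrite('pics/w38.png',cv2.resize(im[60:310,150:420],None,fx=2.4,fy=2.4,interpolation=cv2.INTER_CUBIC))
d=cam('scene');im=d['image'];cv2.imwrite('pics/s38.png',cv2.resize(im[130:260,260:520],None,fx=3,fy=3,interpolation=cv2.INTER_CUBIC))
```

```text
(no output)
```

View pics/w38.png

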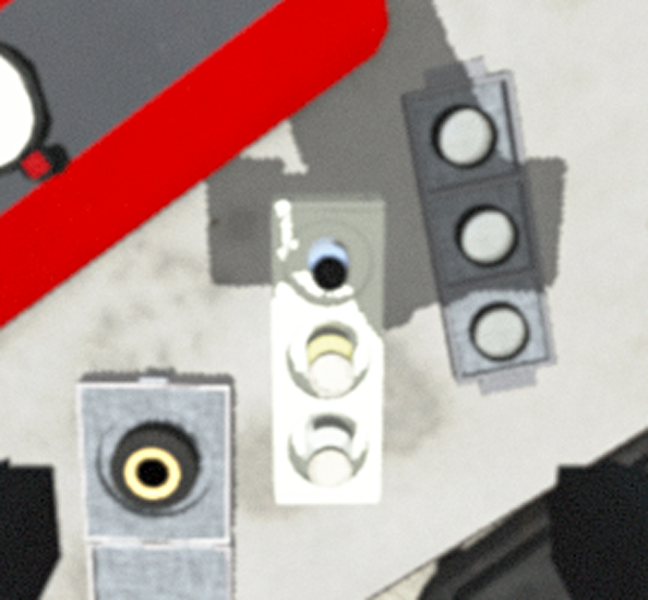

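View pics/s38.png

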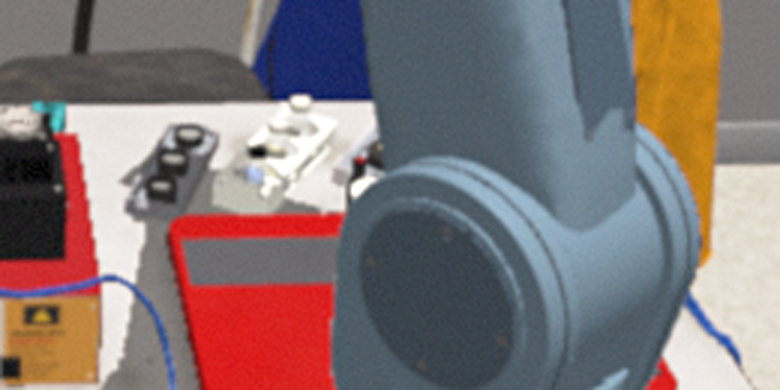

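Run:
```python
from fit import *
Z=.004
for c,(ox,oy,k) in(('wrist',(150,60,2.4)),('scene',(260,130,3))):
    d=cam(c)
    for n,x0 in(('slim_vial_center',(.524,-.3)),('large_vial_center',(.566,-.39)),('stored_vial_center',(.5445,-.345))):
        m=None
        print(c,n,'cap',((proj(d,[*x0,.0515+(.005 if n[0]!='s' or n[1]=='t' else 0)])-[ox,oy])*k).round(),'mid',((proj(d,[*x0,.035])-[ox,oy])*k).round())
        for o in r.cut_out(c,n)[:1]:
            m=np.asarray(o['pixels']);ys,xs=np.nonzero(m)
            g=n
            G['_']=G[n] if n[:2]=='st' else [(a_,b+4 if b else 30,t+4) for a_,b,t in G[n]]
            p,e,A=fit(d,'_',m,x0);print('   ',round(o['confidence'],2),p.round(4),round(e),A)
```

```text
wrist slim_vial_center cap [334. 263.] mid [333. 256.]
    0.92 [ 0.5232 -0.3001] 32 339.0
wrist large_vial_center cap [335. 458.] mid [334. 441.]
    0.93 [ 0.5633 -0.3859] 110 563.0
wrist stored_vial_center cap [334. 364.] mid [332. 351.]
    0.95 [ 0.5438 -0.3416] 63 543.0
scene slim_vial_center cap [256. 153.] mid [254. 168.]
scene large_vial_center cap [299. 105.] mid [297. 124.]
    0.41 [ 0.5665 -0.3897] 25 129.0
scene stored_vial_center cap [279. 127.] mid [276. 146.]
```

```bash
python3 -c "
from cell import r
print(r.hand_in()); s=r.observe(); print(s['time_s'],s['position'],s['force'])"
```

```text
the job is handed in; nothing more can be done
None
the job is handed in; nothing more can be done
```

I put all five loose parts away and handed the job in at about 53 s of the 147 s allowed; the hand-in reports no verdict.

| Part | Where it is now |
|---|---|
| Large vial | Upright in the far well of the rack |
| Slim vial | Upright in the near well of the rack |
| Long lens tube | Standing in the deep pocket of the tray |
| Short lens tube | Standing in the shallow pocket of the tray |
| Power sensor | Face up in the round recess of its case |

**Last checks:**
- **Placement:** the closing wrist pictures show every part in its own place. The stored vial and stored tube were still where they had been. The gripper was open and clear above everything.
- **Small disagreements:** part and holder positions from the different pictures differed by 2 to 4 mm. The vial caps, including the stored vial's, were all off by a similar amount in the last wrist picture. I took this as camera calibration error, not lean.
- **Could not check fully:** in the last scene-camera picture the arm hid part of the sensor case, and the networks did not find the slim vial or the stored vial. Those rest on the wrist pictures.
- **Release heights:** the two lens tubes and the sensor were let go about 0.5 to 1 mm above their floors, so the fingers would clear the rims.

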